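Shut the top-hung flap of the cake cabinet with the hook pole

ROBOT

A 6-joint arm with a two-finger parallel gripper is mounted at the origin on a cart in front of the work surface, level with it; the furniture and walls round the work are solid. World frame = base frame: x ahead of the robot, y to its left, z up, the work surface at z = 0. Lengths are in m, angles in degrees, forces in N, time in s.
With the tool pointing down it reaches from about 0.4 to 0.825 m from the base axis. Payload 7 kg.
Tool frame: the origin (TCP) lies midway between the tips of the shut fingers; the grasp point (between the pads) lies 19 mm behind it; z points along the fingers, y is the line along which they close (so a half turn about z gives the same grasp; the last joint's range is limited). The gripper opens to 88 mm and grips with 3 to 60 N. Pads are 19 mm wide; open, the fingers measure 130 mm over their backs; the gripper's body (78 mm by 193 mm) begins 47 mm behind the grasp point.
Start: joints at [-54.425, 20.546, 0.682, 0, -70.136, -16.507], TCP at [0.22, -0.638, 0.227] pointing down, gripper open.
Joint ranges: [-176.03, 176.03], [-82.01, 121.73], [-58.28, 71.71], [-173.87, 95.51], [-174.79, -0.11], [-173.66, 173.66]. Speed limits (degrees/s): [136.94, 136.94, 172.46, 180, 180, 180].

INTERFACE

Orientations are given as [roll, pitch, yaw] about the fixed x, y, z axes, in that order (R = Rz(yaw) Ry(pitch) Rx(roll)).
In Python, from plant import * gives the robot as it stands.
- The arm moves only by the tool move_arm, never from a script. Its argument "commands" is a list of rows, each a list of 7 numbers: the shift along the world's x, y, z in mm, then the turn, a rotation vector about the world's x, y, z in degrees, then the opening in per cent of the stroke, from 0 (shut) to 100 (fully open). In form: [[x, y, z, rx, ry, rz, fingers], ...]. A call has 1 to 20 rows; each row shifts and turns the commanded pose from where the row before left it; what a row does not reach is not made up. A row lasts 1/10 s, in which the tool goes at most 50 mm and 8.59 degrees, less where a joint would pass 70% of its speed; a pose out of reach is approached as far as the arm can. A call with a gripper value outside its range is refused whole. The fingers move at their own pace and stop on an object; "squeeze" is the grip in N (left out, the last holds). Time passes only in rows, so rows that do not move let the fingers close. It gives the time, the measured TCP pose, the force and the opening at its end, in the units of the state.
- get_state(): the state, without advancing time (a new reading comes with each control period).
- capture(name): name is "scene" or "top" or "wrist"; returns a dict with "frame" (384x512x3 uint8, blue, green, red), "camera_matrix" (3x3 intrinsics, pixels), "world_to_cam" (4x4, takes a point from world to camera coordinates); the wrist camera has in their place "tool_from_camera" (4x4, takes a point from camera to tool coordinates, whose origin is the TCP and whose axes are the flange's). Camera axes: x right, y up, looking along -z (the intrinsics and any distortion apply to the point x, -y, -z); pixel columns grow to the right and rows downward; lengths in m; the calibration is good to about 2 mm. The wrist camera is an equidistant fisheye: a pixel r from the principal point sees the ray r / f radians off the axis. A picture is of the moment at which its call begins: read the wrist's pose just before it. There is no depth.
- close_job(): hands the job in, once; it reports no verdict.
The state is a dict: "time_s": time; "joints": joint angles; "qd": joint speeds; "joint_torque": joint torques, N m; "tcp_pos": TCP position; "eef_rot": TCP orientation; "contact_force": force on the tool from outside, world axes, zero at the start; "moment": the same for the moment, N m; "gripper_width": finger opening in m.
Only numpy, scipy, OpenCV 4.12 (cv2) and the standard library are available. Lean on these libraries where they do the work, as an engineer would, in place of code of your own. Each camera call takes 0.05 s, during which the arm holds its last target. There are 200 camera calls.

TASK

Take the hook pole from its rest, hook it into the ring eye on the raised flap of the cake cabinet, and with the hook in the eye swing the flap down until it is fully shut. Then unhook, leave the flap shut and lay the pole back in both forks of its rest the way it lay. Keep the gripper and arm off the flap, and do not disturb the things lying on the table.

Things in the scene. Friction and masses are not known exactly. Their poses are not given: they have to be found in the camera images.
- flap (a joint): angle of the flap in rad: 0 is shut (hanging straight down on the cabinet's front); it grows as the free edge swings out to the front and up. Starts at 1.1 to 1.4, stop at 1.5. A stiff hinge holds it at any angle; about 1 N at the eye moves it. The flap is a plain aluminium sheet 232 wide, 5 thick, its free edge 88 mm from the hinge.
- flap_hinge (a point): middle of the flap's hinge line at the cabinet's upper front edge, 335 mm above the table, fixed to the cabinet. z up, y along the hinge, front to -x. The cabinet is a fixed bare-steel box 260 wide, 360 mm high; its front plane is 7 mm behind the hinge. The flap closes the upper bay; the bay below is open, and the shelf edge between them stands 54 mm back, so there is free room behind the shut flap's eye.
- eye (a point): centre of the steel ring eye on the flap, moving and turning with it. In flap axes (those of flap_hinge, turned by the joint angle about +y) it is at x -15, z -110 mm from the hinge. Ring parallel to the flap, just past its free edge: opening 40, wire 7, outside 54 mm; the middle of its outermost wire is at x -15, z -133.5 mm. A stem holds it on the hinge side.
- pole_grip (a point): grip centre of the pole. The pole runs along (+x, +z), 45 degrees, in this frame: as it lies in the rest, z is up and the hooked end is high at +x. Flat wooden handle 16 wide (y) by 24 mm, from 85 below to 75 mm above this point along the pole, then an 8 mm steel rod. Grasp across the 16 mm, tool leaning with fingers forward and down, 20 to 45 degrees from vertical.
- pole_hook (a point): corner of the hook (centre lines), 135 mm up the pole from pole_grip. Here the rod bends at a right angle: the hook's finger runs 30 mm along (+x, -z) of this frame, forward and down at 45 degrees as the pole lay, to a 10 mm ball. Held so, it enters the raised eye from above, and the eye's outermost wire then sits in the inner corner of finger and rod.
- hook_mid (a point): middle of the hook's finger, 15 mm from its corner.
- hook_tip (a point): ball at the end of the hook's finger, 30 mm from its corner.
- pole: the same pole, loose, about 0.12 kg, balanced within 15 mm of pole_grip; origin and axes are those of pole_grip.
- seat (a point): where pole_grip lies when the pole is in its rest, 140 mm above the table; axes of the rest, z up, the pole leaning up along (+x, +z). The pole lifts out square to its length, along (-x, +z), and goes back the same way.
- stand: the fixed rest: foot plate 200 by 110 mm, origin under its centre. Two forks of flared ears 66 below and 56 mm above the seat along the pole, each 10 thick, clear width about 22 at the bottom, 38 mm at the mouth; ears rise 15 mm above the pole's centre line. A 20 mm wide spine, 28 mm under that line, joins them. End stop under the pole's lower end.
- timer: flat white timer, 70 mm, loose on the table; a bystander, leave it alone. Origin: middle of its underside.
- tape_roll: roll of tape, 100 mm, loose on the table; a bystander, leave it alone. Origin: middle of its underside.
- tongs: steel tongs, 317 mm long, loose on the table; a bystander, leave it alone. Origin: middle of its underside.
- cake_a: plain ring cake, 80 mm, loose on the table; a bystander, leave it alone. Origin: middle of its underside.
- cake_b: another plain ring cake, 80 mm, loose on the table; a bystander, leave it alone. Origin: middle of its underside.
- marker: marker pen, 135 mm, loose on the table; a bystander, leave it alone. Origin: middle of its underside.

How it is judged (in metres and radians):
On the way, in this order (a step that is already met when the one before it is completed fails the run):
1. the hook's finger is through the ring eye while the flap is still up (distance between hook_mid and eye below 0.026 m and x of pole_hook in the frame of eye below 0 m and x of hook_tip in the frame of eye above 0 m and value of joint flap above 0.7 rad), for 0.1 s.
2. the flap is shut, with the hook's finger in the eye (distance between hook_mid and eye below 0.026 m and x of pole_hook in the frame of eye below 0 m and x of hook_tip in the frame of eye above 0 m and value of joint flap below 0.08 rad), for 0.1 s.
At the end, for the whole second after the job is handed in: The flap is shut (within 0.08 rad), and the pole lies at rest in both forks of its rest, hook end up and finger forward as at the start (grip centre within 20 mm of the seat, turned less than about 0.2 rad along its length) (value of joint flap below 0.08 rad and distance between pole_grip and seat below 0.02 m and angle between the x axis of pole_grip and the x axis of seat, either way round below 0.2 rad and angle between the z axis of pole_grip and the z axis of seat, either way round below 0.3 rad and linear speed of pole below 0.02 m/s); the robot touches nothing.
It fails at once if the gripper or the arm touches the flap (contact force between any of the fingers, the arm and flap above 1 N).
It fails at once if a thing lying on the table is shifted by more than 30 mm (distance of any of timer, tape_roll, tongs, cake_a, cake_b, marker from where it was at the start of the episode above 0.03 m).
It also fails if it takes over 61 s, if anything falls off the work surface, if the arm or the gripper's body presses on something with over 40 N, if the wrist force passes 120 N, or if a joint passes its speed limit or range.

## Working session

There is one attempt and no reset: what is moved stays moved. The work goes in short steps, Python scripts to look and compute and a tool call to move; the robot and the scene stay as the last step left them, time stands still between calls to the robot, and variables do not carry over. Pictures are saved under pics/ and viewed, on a budget of 10 in all, crops included, one or two more only if the job needs it, and the job is handed in when it is done.

Besides the shell and the picture viewer there is one more tool, called after ">>>" by a JSON object that holds its "op" and its "data", one argument or row to a line. move_arm: Moves the arm, as the interface text tells. Its arguments: {"type":"object","properties":{"commands":{"type":"array"},"squeeze":{"type":"number"}},"required":["commands"]}

```bash
mkdir -p pics
cat > h.py <<'E'
from plant import *
import numpy as np, cv2, pickle
from scipy.spatial.transform import Rotation as R
def ray(c,u,v):
    K=c["camera_matrix"];T=np.linalg.inv(c["world_to_cam"])
    d=np.array([(u-K[0][2])/K[0][0],-(v-K[1][2])/K[1][1],-1.])
    return T[:3,3],T[:3,:3]@d/np.linalg.norm(d)
def onz(c,u,v,z):
    o,d=ray(c,u,v);return o+d*(z-o[2])/d[2]
def proj(c,p):
    q=c["world_to_cam"]@np.r_[p,1];K=np.array(c["camera_matrix"]);w=K@np.array([q[0],-q[1],-q[2]]);return w[:2]/w[2]
def tri(c1,p1,c2,p2):
    o1,d1=ray(c1,*p1);o2,d2=ray(c2,*p2)
    A=np.c_[d1,-d2];s=np.linalg.lstsq(A,o2-o1,rcond=None)[0]
    a=o1+s[0]*d1;b=o2+s[1]*d2;return (a+b)/2,np.linalg.norm(a-b)
E
python3 - <<'E'
from h import *
cs={}
for n in ("scene","top"):
    c=capture(n);cs[n]={k:np.array(v) for k,v in c.items() if k!="name"}
    cv2.imwrite(f"pics/{n}0.png",cv2.resize(c["frame"],(800,600),interpolation=cv2.INTER_CUBIC))
    print(n,c["camera_matrix"],c["world_to_cam"],c.keys())
pickle.dump(cs,open("c0.pkl","wb"))
print(get_state())
E
```

```text
scene [[489.03809329   0.         254.01675036]
 [  0.         489.03809329 182.939751  ]
 [  0.           0.           1.        ]] [[-0.57557954 -0.81774512  0.00105767  0.21764007]
 [ 0.41634223 -0.29193369  0.86106554 -0.44835515]
 [-0.70382337  0.49605206  0.50849289 -0.97150275]
 [ 0.          0.          0.          1.        ]] dict_keys(['frame', 'camera_matrix', 'world_to_cam'])
top [[395.47659122   0.         255.80412082]
 [  0.         395.47659122 192.09764371]
 [  0.           0.           1.        ]] [[ 0.02910105 -0.99957484 -0.00180578 -0.13834257]
 [ 0.99093502  0.02861238  0.13125977 -0.59181961]
 [-0.1311523  -0.00560921  0.99134636 -1.51447212]
 [ 0.          0.          0.          1.        ]] dict_keys(['frame', 'camera_matrix', 'world_to_cam'])
{'time_s': 0.1, 'joints': array([-5.44252826e+01,  2.05872858e+01,  6.39586186e-01, -1.78740847e-02,
       -7.01363250e+01, -1.65066389e+01]), 'qd': array([ 0.0130646 , -0.06608182,  0.11731995, -0.05219629,  0.07278859,
        0.10655752]), 'joint_torque': array([-9.79486613e-04, -5.84163272e+01,  2.93751347e+01,  7.01542094e+00,
        1.02293550e-02, -6.78629112e-05]), 'tcp_pos': array([ 0.22034664, -0.63756025,  0.22572074]), 'eef_rot': array([ 1.79914664e+02, -7.76457584e-03, -1.60938001e+02]), 'contact_force': array([ 0.35217247,  0.71710593, -0.29400114]), 'moment': array([-0.04823848, -0.02662855,  0.01228208]), 'gripper_width': 0.08755044370421602}
```

View pics/scene0.png

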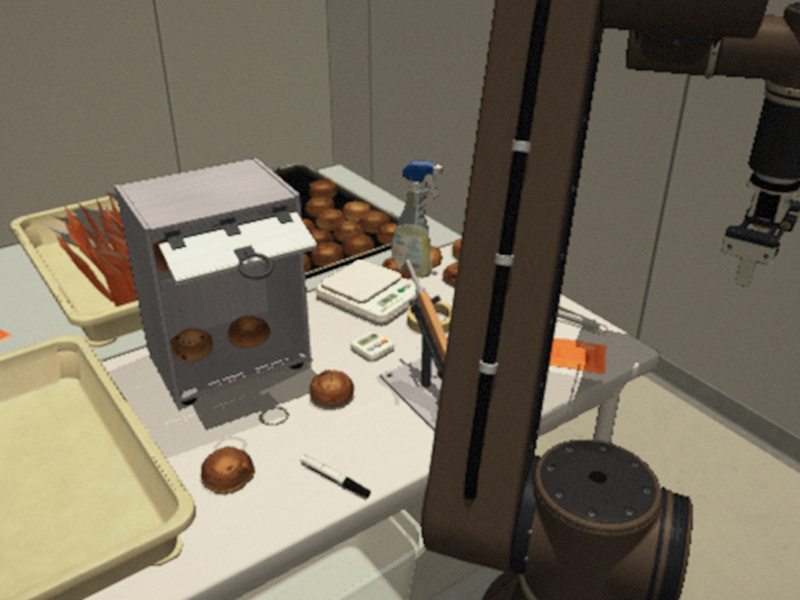

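View pics/top0.png

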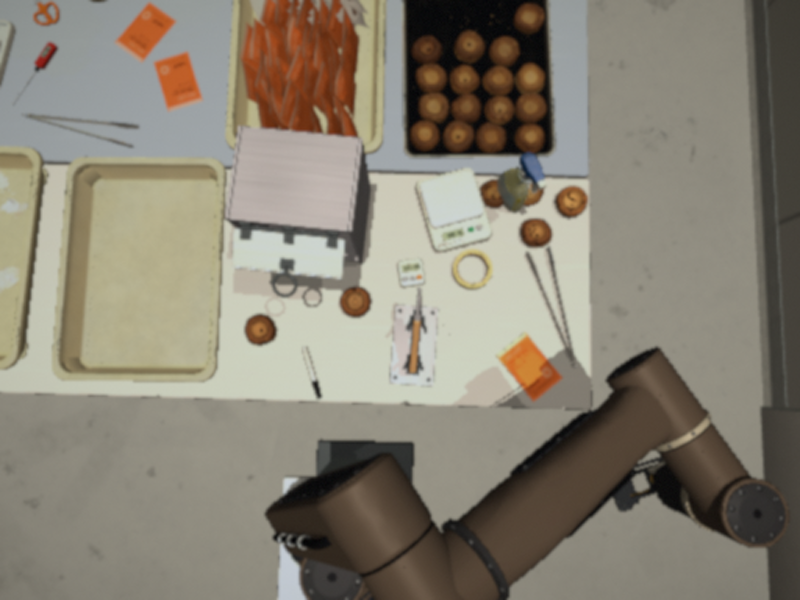

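The scene view shows the cabinet with the flap raised and the ring at about (255,265). The pole is partly hidden behind the arm. The top view shows the cabinet roof corners near (240,128), (366,138), (358,233) and (228,222), the ring at (286,285), and the pole from (413,372) to (419,290). I'll zoom in on these.

Run:
```python
from h import *
cs=pickle.load(open("c0.pkl","rb"))
t=cs["top"]["frame"];s=cs["scene"]["frame"]
def cr(f,x,y,w,h,k):
    g=cv2.resize(f[y:y+h,x:x+w],None,fx=k,fy=k,interpolation=cv2.INTER_CUBIC)
    for i in range(0,w,10): cv2.line(g,(i*k,0),(i*k,5 if (x+i)%50 else 14),(0,0,255),1)
    for i in range(0,h,10): cv2.line(g,(0,i*k),(5 if (y+i)%50 else 14,i*k),(0,0,255),1)
    return g
a=cr(t,140,75,100,125,4);b=cr(t,240,175,60,83,6)
c=np.zeros((500,770,3),np.uint8);c[:,:400]=a;c[:498,405:765]=b
cv2.imwrite("pics/z1.png",c)
cv2.imwrite("pics/z2.png",cr(s,70,95,140,110,5))
```

```text
(no output)
```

View pics/z1.png

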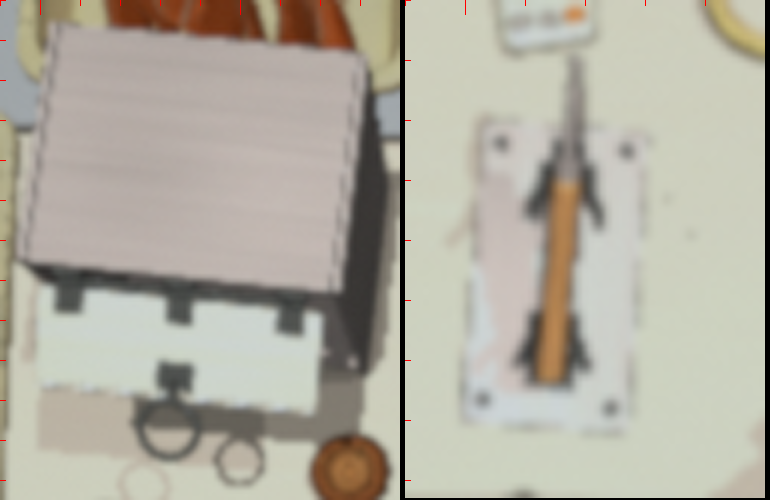

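View pics/z2.png

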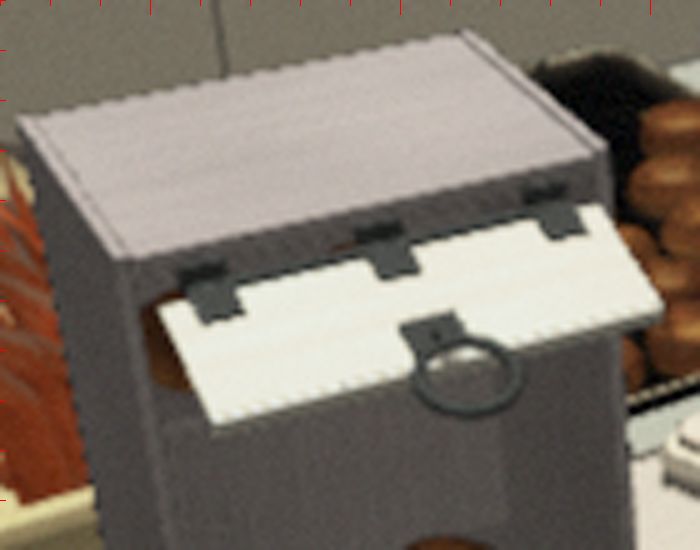

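Run:
```python
from h import *
np.set_printoptions(precision=4,suppress=True)
cs=pickle.load(open("c0.pkl","rb"));t,s=cs["top"],cs["scene"]
T=dict(BL=(153,81.25),BR=(231.25,88),FR=(225.5,148),FL=(145,140.5),ring=(182,182.5))
S=dict(FL=(94.4,147),FR=(191,125.4),BR=(163,101.4),BL=(74,119),ring=(163.6,170))
P={}
for k in T:
    p,e=tri(t,T[k],s,S[k]);P[k]=p
    print(k,p,e, onz(t,*T[k],.36) if k!="ring" else "", onz(s,*S[k],.36) if k!="ring" else "")
for k,c in (("t",t),("s",s)):
    q={a:onz(c,*(T if k=="t" else S)[a],.36) for a in("FL","FR","BL","BR")}
    d=q["FL"]-q["FR"];m=(q["FL"]+q["FR"])/2;d2=q["FL"]+q["FR"]-q["BL"]-q["BR"]
    print(k,"mid",m,"w",np.linalg.norm(d),"yaw",np.degrees(np.arctan2(-d[0],d[1])),"depthyaw",np.degrees(np.arctan2(-d2[1],-d2[0])),np.linalg.norm(d2)/2)
    P[k]=m
pl=[onz(t,*u,.006) for u in((253.3,194.7),(280.5,197),(276.7,247),(249.5,245.3))]
print("plate",np.array(pl),np.mean(pl,0),np.linalg.norm(pl[0]-pl[3]),np.linalg.norm(pl[0]-pl[1]))
a=onz(t,264.2,238.7,.080+.008);b=onz(t,267.2,205,.193+.008);h=onz(t,268.2,184.2,.2355)
print("pole",a,b,h,[np.degrees(np.arctan2(*(x-y)[[1,0]])) for x,y in((b,a),(h,a),(pl[0],pl[3]),(pl[1],pl[2]))],np.linalg.norm((b-a)[:2]),np.linalg.norm((h-a)[:2]))
```

```text
BL [0.9061 0.221  0.3574] 0.0016438726649650153 [0.9045 0.2195 0.36  ] [0.9007 0.2231 0.36  ]
BR [ 0.8904 -0.0338  0.3564] 5.124957489600147e-05 [ 0.8889 -0.034   0.36  ] [ 0.8816 -0.0299  0.36  ]
FR [ 0.6934 -0.0209  0.3542] 0.004436425988192957 [ 0.6907 -0.0233  0.36  ] [ 0.6836 -0.0134  0.36  ]
FL [0.7089 0.2343 0.3571] 0.0021880310470758493 [0.7076 0.2324 0.36  ] [0.7042 0.2366 0.36  ]
ring [0.5841 0.1178 0.3139] 0.0015709843062833805  
t mid [0.6991 0.1046 0.36  ] w 0.2562329046351192 yaw -3.8007188388203845 depthyaw -3.4278545647602146 0.19794528139561282
s mid [0.6939 0.1116 0.36  ] w 0.2509050969760663 yaw -4.711707097251812 depthyaw -4.341298679123384 0.19781191699221415
plate [[ 0.5891 -0.1112  0.006 ]
 [ 0.583  -0.2204  0.006 ]
 [ 0.3843 -0.2096  0.006 ]
 [ 0.3878 -0.1023  0.006 ]] [ 0.486  -0.1609  0.006 ] 0.2015516773017433 0.1093327531724806
pole [ 0.4141 -0.158   0.088 ] [ 0.5298 -0.1632  0.201 ] [ 0.5982 -0.164   0.2355] [np.float64(-2.612720008579432), np.float64(-1.885451303966578), np.float64(-2.5466182332592706), np.float64(-3.114333398944187)] 0.11582037306264605 0.1841888985814654
```

The triangulation puts the hinge near (0.691, 0.107, 0.335) with the cabinet yawed about -4°, and the eye near (0.584, 0.118, 0.314), so the flap is at about 1.24 rad. The seat is near (0.484, -0.161, 0.140), yawed about -2.5°. Next I'll move above the pole.

>>> {"op": "move_arm", "data": {
  "commands": [
    [9, 24, 4, 0, 0, -2.15, 60],
    [9, 24, 4, 0, 0, -2.15, 60],
    [9, 24, 4, 0, 0, -2.15, 60],
    [9, 24, 4, 0, 0, -2.15, 60],
    [9, 24, 4, 0, 0, -2.15, 60],
    [9, 24, 4, 0, 0, -2.15, 60],
    [9, 24, 4, 0, 0, -2.15, 60],
    [9, 24, 4, 0, 0, -2.15, 60],
    [9, 24, 4, 0, 0, -2.15, 60],
    [9, 24, 4, 0, 0, -2.15, 60],
    [9, 24, 4, -0.11, -2.5, 0, 60],
    [9, 24, 4, -0.11, -2.5, 0, 60],
    [9, 24, 4, -0.11, -2.5, 0, 60],
    [9, 24, 4, -0.11, -2.5, 0, 60],
    [9, 24, 4, -0.11, -2.5, 0, 60],
    [9, 24, 4, -0.11, -2.5, 0, 60],
    [9, 24, 4, -0.11, -2.5, 0, 60],
    [9, 24, 4, -0.11, -2.5, 0, 60],
    [9, 24, 4, -0.11, -2.5, 0, 60],
    [9, 24, 4, -0.11, -2.5, 0, 60]
  ],
  "squeeze": 45
}}

```text
time_s: 2.1
tcp_pos: [0.4006, -0.1571, 0.3068]
eef_rot: [180.0, 25.2, 177.5]
contact_force: [0.3, 0.0, -0.3]
gripper_width: 0.0527
```

Run:
```python
from h import *
s=get_state();c=capture("wrist")
print(s["tcp_pos"],s["eef_rot"],s["joints"]);print(c["camera_matrix"],c["tool_from_camera"])
pickle.dump((s,{k:np.array(v) for k,v in c.items()}),open("w1.pkl","wb"))
cv2.imwrite("pics/w1.png",cv2.resize(c["frame"],(800,600),interpolation=cv2.INTER_CUBIC))
```

```text
[ 0.40055813 -0.15712661  0.30683158] [179.97637824  25.16134964 177.51311509] [  10.19142721  -23.89957183  -39.1772593     6.93563547  -50.30314401
 -105.95138835]
[[297.31863964   0.         255.32387914]
 [  0.         297.31863964 191.44708271]
 [  0.           0.           1.        ]] [[-4.77330749e-05  9.69174637e-01  2.46374755e-01  6.67912442e-02]
 [ 9.99999846e-01 -8.98301924e-05  5.47110485e-04 -1.70467259e-04]
 [ 5.52377497e-04  2.46374743e-01 -9.69174484e-01 -1.59090578e-01]
 [ 0.00000000e+00  0.00000000e+00  0.00000000e+00  1.00000000e+00]]
```

View pics/w1.png

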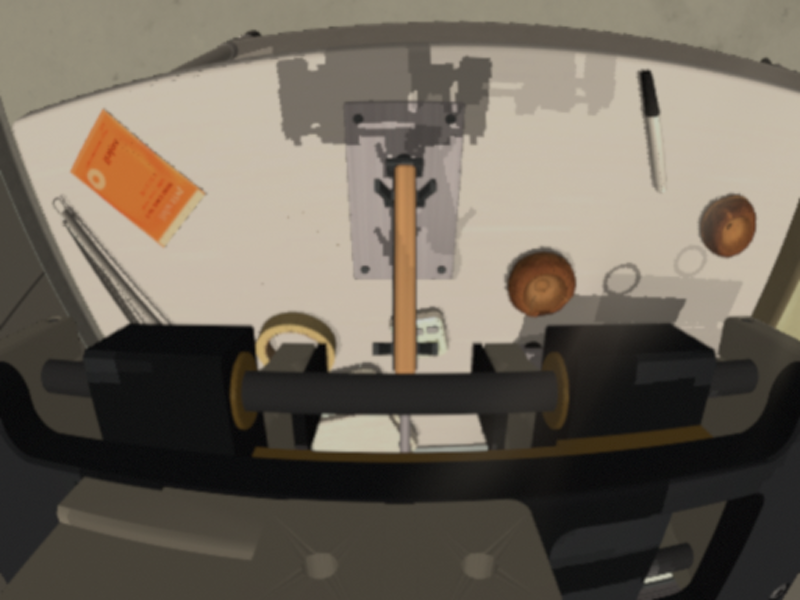

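The wrist view shows the handle running straight from (404,165) to (405,370), so it lines up with the tool. I'll turn that into positions.

```bash
cat >> h.py <<'E'
def wray(s,c,u,v):
    K=c["camera_matrix"];d=np.array([u-K[0][2],v-K[1][2]]);r=np.linalg.norm(d);th=r/K[0][0]
    q=np.r_[d/r*np.sin(th),np.cos(th)]*[1,-1,-1]
    Rt=R.from_euler("xyz",s["eef_rot"],degrees=True).as_matrix();M=c["tool_from_camera"]
    return s["tcp_pos"]+Rt@M[:3,3],Rt@M[:3,:3]@q
def wz(s,c,u,v,z):
    o,d=wray(s,c,u,v);return o+d*(z-o[2])/d[2]
E
python3 - <<'E'
from h import *
np.set_printoptions(precision=4,suppress=True)
s,c=pickle.load(open("w1.pkl","rb"));k=512/800
a=wz(s,c,404*k,165*k,.0884)
print("lower end",a,"g.x",a[0]+.0686)
g=np.array([.484,-.161,.14])
o,d=wray(s,c,405*k,360*k)
# hit of top face plane (through g + 12mm*(-1,1)/sqrt2, normal (-1,0,1))
n=np.array([-1,0,1.]);p0=g+.012*n/2**.5
print("axis pt",o+d*((p0-o)@n)/(d@n))
pl=np.array([wz(s,c,u*k,v*k,.006) for u,v in((347,101),(461,101),(355,278),(455,278))]);print("plate",pl,pl.mean(0))
E
```

```text
lower end [ 0.4136 -0.1541  0.0884] g.x 0.4821730989251163
axis pt [ 0.519  -0.1582  0.192 ]
plate [[ 0.3811 -0.2035  0.006 ]
 [ 0.3853 -0.1006  0.006 ]
 [ 0.5818 -0.2147  0.006 ]
 [ 0.5866 -0.1024  0.006 ]] [ 0.4837 -0.1553  0.006 ]
```

>>> {"op": "move_arm", "data": {
  "commands": [
    [6, 0, -12, 0, 0, 0, 60],
    [6, 0, -12, 0, 0, 0, 60],
    [6, 0, -12, 0, 0, 0, 60],
    [6, 0, -12, 0, 0, 0, 60],
    [6, 0, -12, 0, 0, 0, 60],
    [6, 0, -12, 0, 0, 0, 60],
    [6, 0, -12, 0, 0, 0, 60],
    [6, 0, -12, 0, 0, 0, 60],
    [6, 0, -12, 0, 0, 0, 60],
    [6, 0, -12, 0, 0, 0, 60],
    [5, 0, -10, 0, 0, 0, 60],
    [5, 0, -10, 0, 0, 0, 60],
    [5, 0, -10, 0, 0, 0, 60],
    [5, 0, -10, 0, 0, 0, 60],
    [5, 0, -10, 0, 0, 0, 60],
    [5, 0, -10, 0, 0, 0, 60],
    [0, 0, -4, 0, 0, 0, 60],
    [0, 0, 0, 0, 0, 0, 60]
  ]
}}

```text
time_s: 3.95
tcp_pos: [0.4896, -0.1582, 0.1216]
eef_rot: [-179.9, 24.9, 177.6]
contact_force: [0.8, 1.3, -0.7]
gripper_width: 0.0528
```

>>> {"op": "move_arm", "data": {
  "commands": [
    [0, 0, 0, 0, 0, 0, 0],
    [0, 0, 0, 0, 0, 0, 0],
    [0, 0, 0, 0, 0, 0, 0],
    [0, 0, 0, 0, 0, 0, 0],
    [0, 0, 0, 0, 0, 0, 0],
    [0, 0, 0, 0, 0, 0, 0],
    [0, 0, 0, 0, 0, 0, 0],
    [0, 0, 0, 0, 0, 0, 0]
  ]
}}

```text
time_s: 4.75
tcp_pos: [0.4906, -0.1579, 0.1228]
eef_rot: [-180.0, 25.1, 177.6]
contact_force: [-3.0, 1.0, 4.8]
gripper_width: 0.016
```

>>> {"op": "move_arm", "data": {
  "commands": [
    [-2, 0, 2, 0, 0, 0, 0],
    [-4, 0, 4, 0, 0, 0, 0],
    [-4, 0, 4, 0, 0, 0, 0],
    [-5, 0, 5, 0, 0, 0, 0],
    [-5, 0, 5, 0, 0, 0, 0],
    [-5, 0, 5, 0, 0, 0, 0],
    [-5, 0, 5, 0, 0, 0, 0],
    [-5, 0, 5, 0, 0, 0, 0],
    [-5, 0, 5, 0, 0, 0, 0],
    [-5, 0, 5, 0, 0, 0, 0],
    [-5, 0, 5, 0, 0, 0, 0],
    [0, 0, 12, 0, 0, 0, 0],
    [0, 0, 12, 0, 0, 0, 0],
    [0, 0, 12, 0, 0, 0, 0],
    [0, 0, 12, 0, 0, 0, 0],
    [0, 0, 12, 0, 0, 0, 0],
    [0, 0, 12, 0, 0, 0, 0],
    [0, 0, 13, 0, 0, 0, 0]
  ]
}}

```text
time_s: 6.55
tcp_pos: [0.44, -0.1579, 0.2581]
eef_rot: [-180.0, 25.0, 177.6]
contact_force: [0.3, -0.9, 0.0]
gripper_width: 0.0159
```

>>> {"op": "move_arm", "data": {
  "commands": [
    [0, 10, 0, 0, 0, 0, 0],
    [0, 20, 0, 0, 0, 0, 0],
    [0, 20, 0, 0, 0, 0, 0],
    [0, 20, 0, 0, 0, 0, 0],
    [0, 20, 0, 0, 0, 0, 0],
    [0, 20, 0, 0, 0, 0, 0],
    [0, 20, 0, 0, 0, 0, 0],
    [0, 20, 0, 0, 0, 0, 0],
    [0, 20, 0, 0, 0, 0, 0],
    [0, 20, 0, 0, 0, 0, 0],
    [0, 20, 0, 0, 0, 0, 0],
    [0, 20, 0, 0, 0, 0, 0],
    [0, 20, 0, 0, 0, 0, 0],
    [0, 17, 0, 0, 0, 0, 0],
    [0, 10, 0, 0, 0, 0, 0],
    [0, 0, 0, 0, 0, 0, 0],
    [0, 0, 0, 0, 0, 0, 0]
  ]
}}

```text
time_s: 8.25
tcp_pos: [0.4403, 0.1186, 0.2574]
eef_rot: [-179.9, 25.0, 177.6]
contact_force: [0.8, -0.2, -1.9]
gripper_width: 0.0155
```

Run:
```python
from h import *
s=get_state();print(s["tcp_pos"],s["eef_rot"],s["joints"],s["contact_force"])
ims=[]
cs={"s":s}
for n in("top","scene"):
    c=capture(n);cs[n]={k:np.array(v) for k,v in c.items()}
pickle.dump(cs,open("c1.pkl","wb"))
eye=np.array([.584,.116,.314])
def cr(n,w,h,k):
    c=cs[n];u,v=proj(c,eye);x,y=int(u-w/2),int(v-h/2);g=cv2.resize(c["frame"][y:y+h,x:x+w],None,fx=k,fy=k,interpolation=cv2.INTER_CUBIC);print(n,x,y,k,u,v);return g
cv2.imwrite("pics/p1.png",np.hstack([cr("top",66,96,6),cr("scene",66,96,6)]))
```

```text
[0.44027713 0.11864778 0.2573967 ] [-179.93729594   25.00009803  177.59274835] [  57.03071338  -17.65353112  -50.47532267   29.44412138  -47.85289863
 -167.68051248] [ 0.84830862 -0.18450082 -1.88370027]
top 149 134 6 182.33667460159256 182.3928900290794
scene 131 121 6 164.61934208193315 169.80489937625083
```

View pics/p1.png

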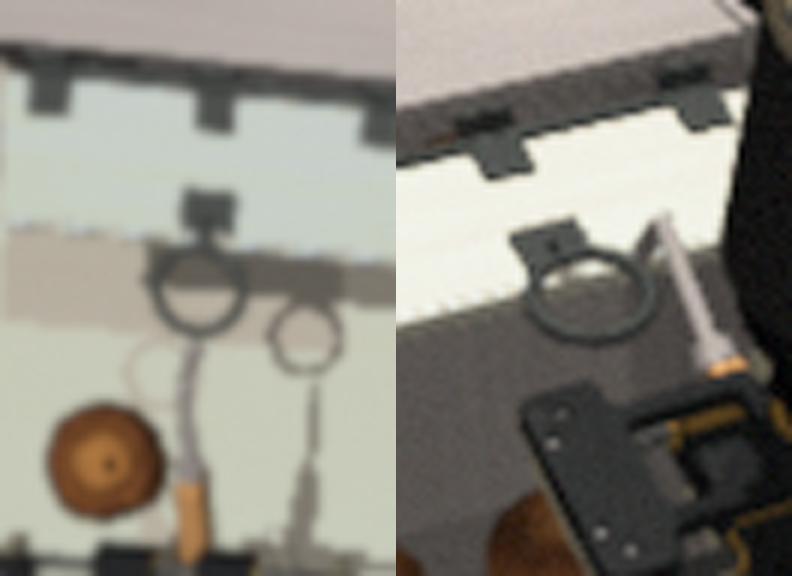

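The picture shows the top-view ring centred at (198,290) with the hook tip just in front of it at (193,343). In the scene view the hook corner is at (662,215), above and in front of the ring.

Run:
```python
from h import *
np.set_printoptions(precision=4,suppress=True)
cs=pickle.load(open("c1.pkl","rb"));t,s=cs["top"],cs["scene"]
corner=np.array([.5276,.1148,.3701]);tip=np.array([.5488,.1139,.349])
for n,p in(("corner",corner),("tip",tip)):
    u=proj(t,p);v=proj(s,p);print(n,(u-[149,134])*6,(v-[131,121])*6+[396,0])
T=lambda x,y:(149+x/6,134+y/6);S=lambda x,y:(131+(x-396)/6,121+y/6)
print("tip",tri(t,T(193,345),s,S(638,257)))
print("ring",tri(t,T(198,291),s,S(590,295)))
```

```text
corner [176.1437 381.9902] [654.2273 220.6812]
tip [187.9868 346.5322] [635.3741 247.8927]
tip (array([0.5504, 0.1124, 0.3439]), np.float64(0.00014005971562991903))
ring (array([0.5843, 0.1181, 0.3134]), np.float64(0.0021185801194257277))
```

>>> {"op": "move_arm", "data": {
  "commands": [
    [0, 2, 0, 0, 0, 0, 0],
    [3, 2, -3, 0, 0, 0, 0],
    [4, 0, -4, 0, 0, 0, 0],
    [4, 0, -4, 0, 0, 0, 0],
    [4, 0, -4, 0, 0, 0, 0],
    [4, 0, -4, 0, 0, 0, 0],
    [4, 0, -4, 0, 0, 0, 0],
    [4, 0, -4, 0, 0, 0, 0],
    [4, 0, -4, 0, 0, 0, 0],
    [3, 0, -3, 0, 0, 0, 0],
    [3, 0, -3, 0, 0, 0, 0],
    [3, 0, -3, 0, 0, 0, 0],
    [0, 0, 0, 0, 0, 0, 0],
    [0, 0, 0, 0, 0, 0, 0]
  ]
}}

```text
time_s: 9.75
tcp_pos: [0.4805, 0.1229, 0.2175]
eef_rot: [-179.9, 25.0, 177.6]
contact_force: [0.2, 0.1, -0.9]
gripper_width: 0.0159
```

Run:
```python
from h import *
s=get_state();print(s["tcp_pos"],s["eef_rot"],s["joints"],s["contact_force"])
cs={"s":s}
for n in("top","scene"):
    c=capture(n);cs[n]={k:np.array(v) for k,v in c.items()}
pickle.dump(cs,open("c2.pkl","wb"))
eye=np.array([.584,.116,.314])
def cr(n,w,h,k):
    c=cs[n];u,v=proj(c,eye);x,y=int(u-w/2),int(v-h/2);g=cv2.resize(c["frame"][y:y+h,x:x+w],None,fx=k,fy=k,interpolation=cv2.INTER_CUBIC);return g
cv2.imwrite("pics/p2.png",np.hstack([cr("top",40,60,10),cr("scene",40,60,10)]))
```

```text
[0.48049792 0.12292925 0.21749718] [-179.94360473   25.01748091  177.57129532] [  49.53759313  -10.43607161  -52.32061404   33.65541763  -37.02261415
 -167.20730916] [ 0.20934391  0.13064795 -0.86455439]
```

View pics/p2.png

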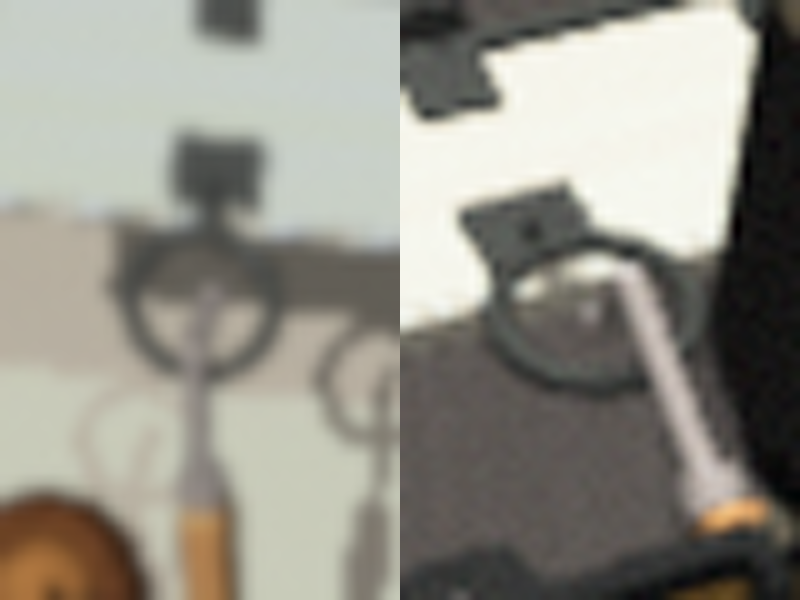

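The finger is in the ring: the tip is at (210,285) inside the ring in the top view, and the rod passes over the outer wire. Joint 6 is at -167°, close to its limit. Before swinging I'll fit a quick kinematic model to the recorded states and check joint margins.

```bash
cat > kin.py <<'E'
from h import *
from scipy.optimize import least_squares
import itertools
st=get_state()
D=[([-54.4253,20.5873,.6396,-.0179,-70.1363,-16.5066],[.22034664,-.63756,.22572],[179.9147,-.0078,-160.938])]
w=pickle.load(open("w1.pkl","rb"))[0];D.append((w["joints"],w["tcp_pos"],w["eef_rot"]))
for f in("c1.pkl","c2.pkl"):
    s=pickle.load(open(f,"rb"))["s"];D.append((s["joints"],s["tcp_pos"],s["eef_rot"]))
E=lambda a,v:R.from_euler(a,v,degrees=True)
def rot(q,s4,s6,c): return E("z",q[0])*E("y",q[1]-q[2])*E("x",s4*q[3])*E("y",-q[4])*E("x",s6*q[5]+c)
B=R.from_matrix(np.array([[0,0,1.],[0,1,0],[-1,0,0]]))  # tool z = local x
best=min(((sum((rot(q,a,b,c)*B*E("xyz",r).inv()).magnitude() for q,p,r in D),a,b,c) for a in(1,-1) for b in(1,-1) for c in range(0,360,90)))
_,s4,s6,c0=best
def pos(q,v):
    a1,o,d1,L2,L3,a3,Lt=v;A=E("z",q[0]);F=E("y",q[1]-q[2])
    return A.apply(np.array([a1,o,d1])+E("y",q[1]).apply([0,0,L2])+F.apply([L3,0,a3]))+rot(q,s4,s6,c0).apply([Lt,0,0])
v=least_squares(lambda v:np.ravel([pos(q,v)-p for q,p,r in D])*1e3,[0,0,.3,.4,.4,0,.3]).x
def ik(p,Rm,q0):
    f=lambda q:np.r_[(pos(q,v)-p)*1e3,(rot(q,s4,s6,c0)*B*Rm.inv()).as_rotvec()*200]
    r=least_squares(f,q0);return r.x,np.linalg.norm(r.fun)
E
python3 - <<'E'
from kin import *
np.set_printoptions(precision=2,suppress=True)
print("orient err deg",np.degrees(best[0]),best[1:],"v",v,"res mm",[np.linalg.norm(pos(q,v)-p)*1e3 for q,p,r in D])
H=np.array([.6895,.1085,.335]);psi=-4
s=D[-1];Rg=E("xyz",s[2]);q=np.array(s[0])
th0=1.243
C=E("z",-2.5)  # pole heading
g0=s[1]-Rg.apply([0,0,.019])
for name,phmax in(("phi25",25),("phi15",15)):
  q=np.array(s[0])
  for k in np.linspace(0,1,9):
    th=np.degrees(th0)*(1-k);ph=phmax*k
    wire=H+(E("z",psi)*E("y",th)).apply([-.015,0,-.1335])
    P=E("z",-2.5)*E("y",-ph)   # pole frame: rod (1,0,1), finger (1,0,-1)
    corner=wire+P.apply(np.array([0,0,.0106]))
    g=corner-P.apply([.13500/2**.5,0,.135/2**.5])
    Rm=E("rotvec",-ph*np.array([.044,.999,0]))*Rg
    tcp=g+Rm.apply([0,0,.019])
    q,e=ik(tcp,Rm,q)
    print(name,"th %.0f ph %.0f"%(th,ph),tcp*1e3,q,"e %.2f"%e)
E
```

```text
orient err deg 6.96179753914275e-05 (-1, -1, 270) v [ 0.22 -0.19  0.1   0.55  0.23  0.04  0.32] res mm [np.float64(27.189452120447207), np.float64(18.03788601913616), np.float64(16.90400989401523), np.float64(11.386626117543964)]Traceback (most recent call last):
  File "<stdin>", line 17, in <module>
  File "kin.py", line 9, in <lambda>
    E=lambda a,v:R.from_euler(a,v,degrees=True)
                 ~~~~~~~~~~~~^^^^^^^^^^^^^^^^^^
  File "scipy/spatial/transform/_rotation.pyx", line 1413, in scipy.spatial.transform._rotation.Rotation.from_euler
ValueError: Expected axis specification to be a non-empty string of upto 3 characters, got rotvec
```

```bash
python3 - <<'E'
s=open("kin.py").read()
s=s.replace("a1,o,d1,L2,L3,a3,Lt=v","a1,o,d1,L2,L3,a3,Lt,L2x,w=v").replace('apply([0,0,L2])','apply([L2x,0,L2])')
s=s.replace("return A.apply","return (E('z',q[0])*F*E('x',s4*q[3])*E('y',-q[4])).apply([0,0,w])+A.apply").replace("0,.3]).x","0,.3,0,0]).x")
open("kin.py","w").write(s)
E
cat > plan.py <<'E'
from kin import *
np.set_printoptions(precision=2,suppress=True)
print("v",v,"res mm",[np.linalg.norm(pos(q,v)-p)*1e3 for q,p,r in D])
H=np.array([.6895,.1085,.335]);psi=-4
s=D[-1];Rg=E("xyz",s[2]);th0=1.243
for phmax in(25,15):
  q=np.array(s[0])
  for k in np.linspace(0,1,9):
    th=np.degrees(th0)*(1-k);ph=phmax*k
    wire=H+(E("z",psi)*E("y",th)).apply([-.015,0,-.1335])
    P=E("z",-2.5)*E("y",-ph)
    corner=wire+P.apply([0,0,.0106])
    g=corner-P.apply([.135/2**.5,0,.135/2**.5])
    Rm=R.from_rotvec(-ph*np.array([.044,.999,0]),degrees=True)*Rg
    tcp=g+Rm.apply([0,0,.019])
    q,e=ik(tcp,Rm,q)
    print("th %.0f ph %.0f"%(th,ph),tcp*1e3,q,"e %.2f"%e)
E
python3 plan.py
```

```text
v [ 0.15 -0.19  0.09  0.54  0.25  0.04  0.3   0.06  0.  ] res mm [np.float64(2.0377107007603565), np.float64(5.54087795695698), np.float64(9.366924089813631), np.float64(8.437560229979082)]
th 71 ph 0 [471.26 121.46 204.14] [  51.73  -10.32  -57.52   38.32  -33.63 -174.8 ] e 0.00
th 62 ph 3 [482.97 120.79 179.57] [  52.08   -7.27  -64.77   57.67  -27.08 -195.64] e 0.00
th 53 ph 6 [497.93 119.9  156.49] [  51.88   -2.66  -71.83   87.03  -25.01 -226.7 ] e 0.00
th 45 ph 9 [515.9  118.8  135.36] [  51.21    3.58  -78.74  115.85  -30.41 -257.6 ] e 0.00
th 36 ph 12 [536.59 117.52 116.62] [  50.1    11.47  -85.53  133.74  -42.08 -278.21] e 0.00
th 27 ph 16 [559.63 116.08 100.63] [  48.65   20.8   -92.19  142.94  -57.38 -291.08] e 0.00
th 18 ph 19 [584.61 114.51  87.72] [  46.94   31.17  -98.72  146.94  -74.58 -300.28] e 0.00
th 9 ph 22 [611.05 112.84  78.13] [  45.08   41.91 -105.11  147.34  -92.32 -308.23] e 0.09
th 0 ph 25 [638.48 111.11  72.04] [  43.18   51.68 -110.59  144.7  -108.29 -315.82] e 0.00
th 71 ph 0 [471.26 121.46 204.14] [  51.73  -10.32  -57.52   38.32  -33.63 -174.8 ] e 0.00
th 62 ph 2 [480.66 120.89 181.38] [  51.58   -7.45  -63.33   52.54  -27.5  -190.03] e 0.00
th 53 ph 4 [493.16 120.11 159.9 ] [  50.95   -3.56  -68.69   74.28  -23.7  -212.63] e 0.00
th 45 ph 6 [508.54 119.12 140.16] [  49.92    1.2   -73.46  100.07  -24.24 -239.15] e 0.00
th 36 ph 8 [526.51 117.96 122.58] [  48.58    6.5   -77.44  120.48  -29.05 -260.13] e 0.00
th 27 ph 9 [546.72 116.65 107.53] [  46.99   11.85  -80.3   132.74  -35.82 -272.68] e 0.00
th 18 ph 11 [568.76 115.21  95.31] [  45.24   16.66  -81.72  139.37  -42.29 -279.13] e 0.00
th 9 ph 13 [592.2  113.67  86.17] [  43.43   20.5   -81.55  142.74  -47.19 -281.7 ] e 0.00
th 0 ph 15 [616.57 112.07  80.27] [  41.62   23.23  -79.94  144.3   -50.17 -281.83] e 0.00
```

```bash
python3 - <<'E'
s=open("kin.py").read()
s=s.replace("Lt,L2x,w=v","Lt,L2x,w,wy=v").replace("apply([0,0,w])","apply([0,wy,w])").replace("0,.3,0,0]).x","0,.3,0,0,0]).x")
open("kin.py","w").write(s)
E
python3 - <<'E'
from kin import *
np.set_printoptions(precision=4,suppress=True)
print("v",v,"res mm",[(pos(q,v)-p)*1e3 for q,p,r in D])
# test alternative: q3 sign in link only / lateral sign; shoulder pitch axis check
for q,p,r in D: print(q,p,r)
E
```

```text
v [-0.      0.      0.1988  0.6016  0.4636 -0.      0.378   0.      0.
 -0.1918] res mm [array([-0.0001, -0.    ,  0.    ]), array([-0.    ,  0.0001, -0.    ]), array([ 0., -0.,  0.]), array([ 0.,  0., -0.])]
[-54.4253, 20.5873, 0.6396, -0.0179, -70.1363, -16.5066] [0.22034664, -0.63756, 0.22572] [179.9147, -0.0078, -160.938]
[  10.1914  -23.8996  -39.1773    6.9356  -50.3031 -105.9514] [ 0.4006 -0.1571  0.3068] [179.9764  25.1613 177.5131]
[  57.0307  -17.6535  -50.4753   29.4441  -47.8529 -167.6805] [0.4403 0.1186 0.2574] [-179.9373   25.0001  177.5927]
[  49.5376  -10.4361  -52.3206   33.6554  -37.0226 -167.2073] [0.4805 0.1229 0.2175] [-179.9436   25.0175  177.5713]
```

```bash
cat > plan2.py <<'E'
from kin import *
np.set_printoptions(precision=1,suppress=True)
LO=np.array([-176.03,-82.01,-58.28,-173.87,-174.79,-173.66]);HI=np.array([176.03,121.73,71.71,95.51,-.11,173.66])
H=np.array([.6895,.1085,.335]);psi=-4
Rg0=E("xyz",D[-1][2])
def target(th,ph,yaw,lean=25,off=(0,0,.0106)):
    wire=H+(E("z",psi)*E("y",th)).apply([-.015,0,-.1335])
    P=E("z",yaw)*E("y",-ph)
    g=wire+P.apply(off)-P.apply([.135/2**.5,0,.135/2**.5])
    Rm=E("z",yaw)*E("y",-ph-lean)*E("z",180)*E("x",180)
    return g+Rm.apply([0,0,.019]),Rm
def solve(p,Rm,q0):
    q,e=ik(p,Rm,q0)
    m=np.minimum(q-LO,HI-q);m[5]=min((q[5]+180-LO[5]),1e3) if False else m[5]
    return q,e,m
E
python3 - <<'E'
from plan2 import *
for yaw,lean,ph1 in((-2.5,25,25),(-2.5,25,10),(15,25,25),(30,25,25),(-20,25,25),(-2.5,20,20)):
  q=np.array(D[-1][0]);print("yaw",yaw,"lean",lean)
  for th in(71,55,40,25,12,0):
    ph=ph1*(1-th/71)
    p,Rm=target(th,ph,yaw,lean);q,e,m=solve(p,Rm,q)
    print(" th",th,"ph %.0f"%ph,p*1e3,q,"e %.1f"%e,"margin",m[:5].min())
E
```

```text
yaw -2.5 lean 25
 th 71 ph 0 [471.4 121.5 203.6] [  50.   -10.6  -54.9   35.5  -35.2 -170. ] e 0.0 margin 3.3813204317705683
 th 55 ph 6 [494.9 120.1 160.5] [  28.1   -6.2  -66.9   81.3  -15.2 -197.9] e 0.0 margin -8.575727437110501
 th 40 ph 11 [526.  118.2 125.6] [  -7.8    0.1  -54.4  174.4    0.  -260.1] e 11.2 margin -78.93849201874319
 th 25 ph 16 [564.2 115.8  97.9] [  -6.     7.   -43.3  209.5   -2.5 -296.9] e 4.6 margin -113.98858034594728
 th 12 ph 21 [601.7 113.4  81.1] [ -10.4   13.7  -49.1  197.5  -19.1 -281.1] e 0.0 margin -101.99629237452324
 th 0 ph 25 [638.5 111.1  72. ] [ -10.8   19.6  -50.6  192.6  -30.5 -275.5] e 0.0 margin -97.11791477378132
yaw -2.5 lean 25
 th 71 ph 0 [471.4 121.5 203.6] [  50.   -10.6  -54.9   35.5  -35.2 -170. ] e 0.0 margin 3.3813204317705683
 th 55 ph 2 [488.6 120.4 165.3] [  41.3   -6.5  -62.2   54.3  -23.  -182.4] e 0.0 margin -3.9274143824787373
 th 40 ph 4 [513.1 118.8 133.9] [   7.8   -2.   -65.4  115.    -5.6 -214.1] e 0.0 margin -19.53976986033274
 th 25 ph 6 [544.4 116.7 109.1] [  -7.     3.8  -54.7  161.7    0.8 -247.8] e 7.9 margi
[... 2158 characters left out ...]
0.0 margin -51.07245280806002
yaw -2.5 lean 20
 th 71 ph 0 [469.8 121.5 203. ] [  49.1   -8.4  -48.3   24.6  -40.1 -159.2] e 0.0 margin 10.024759062625776
 th 55 ph 5 [491.3 120.2 161.3] [  43.6   -5.1  -58.4   43.7  -25.6 -174.1] e 0.0 margin -0.12398587166914865
 th 40 ph 9 [520.2 118.4 127.3] [   4.7   -0.6  -64.1  120.9   -4.  -217.2] e 0.0 margin -25.370105635445526
 th 25 ph 13 [556.1 116.2 100.3] [  -7.6    6.   -51.   173.9    0.5 -259.6] e 9.9 margin -78.38226141984863
 th 12 ph 17 [591.4 113.9  83.7] [  -7.2   10.9  -43.7  194.5   -1.9 -280.7] e 8.7 margin -98.98604952115666
 th 0 ph 20 [626.1 111.7  74.6] [  -6.6   14.5  -38.4  205.8   -3.8 -292.7] e 4.1 margin -110.30759421581665
```

```bash
cat >> plan2.py <<'E'
def iks(p,Rm,n=14,seed=0,tol=3):
    rng=np.random.default_rng(seed);out=[]
    for i in range(n):
        q0=LO+(HI-LO)*rng.random(6);q0[0]=rng.uniform(-70,80);q0[1]=rng.uniform(-40,60)
        f=lambda q:np.r_[(pos(q,v)-p)*1e2,(rot(q,s4,s6,c0)*B*Rm.inv()).as_rotvec()*20]
        r=least_squares(f,q0,bounds=(LO+tol,HI-tol),max_nfev=60)
        if np.linalg.norm(r.fun)<.02 and not any(np.abs(r.x-o).max()<3 for o in out): out.append(r.x)
    return out
FL=E("z",180)
E
cat > s.py <<'E'
from plan2 import *
import time;t0=time.time()
for yaw in(-20,-3,15,30):
  for th,ph in((71,0),(35,8),(0,25)):
    p,Rm=target(th,ph,yaw,25)
    for fl in(0,1):
      for q in iks(p,Rm*FL if fl else Rm): print("yaw",yaw,"th",th,"ph",ph,"flip",fl,q,flush=True)
print(time.time()-t0)
E
timeout 400 python3 s.py
```

```text
Traceback (most recent call last):
  File "s.py", line 7, in <module>
    for q in iks(p,Rm*FL if fl else Rm): print("yaw",yaw,"th",th,"ph",ph,"flip",fl,q,flush=True)
             ~~~^^^^^^^^^^^^^^^^^^^^^^^
  File "plan2.py", line 21, in iks
    r=least_squares(f,q0,bounds=(LO+tol,HI-tol),max_nfev=60)
ValueError: Initial guess is outside of provided bounds
```

```bash
sed -i 's/q0=LO+(HI-LO)\*rng.random(6)/q0=LO+tol+1+(HI-LO-2*tol-2)*rng.random(6)/' plan2.py; timeout 500 python3 s.py
```

```text
yaw -20 th 71 ph 0 flip 0 [ 55.5  -5.2 -50.7  36.2 -43.9 168.1]
yaw -20 th 71 ph 0 flip 1 [ 55.5  -5.2 -50.7  36.2 -43.9 -11.9]
yaw -3 th 71 ph 0 flip 0 [  50.2  -10.5  -54.8   35.6  -35.5 -170.7]
yaw -3 th 71 ph 0 flip 1 [ 50.2 -10.5 -54.9  35.7 -35.4   9.2]
yaw -3 th 0 ph 25 flip 0 [ -10.5   19.7  -51.1 -168.8  -31.    85.2]
yaw -3 th 0 ph 25 flip 1 [ -10.5   19.7  -51.1 -168.8  -31.   -94.8]
yaw 15 th 71 ph 0 flip 0 [  42.4  -12.6  -52.6   23.2  -29.6 -135.6]
yaw 15 th 71 ph 0 flip 1 [ 42.4 -12.6 -52.6  23.2 -29.6  44.4]
yaw 15 th 0 ph 25 flip 0 [  -4.4   16.2  -29.8 -106.   -15.4   29.4]
yaw 15 th 0 ph 25 flip 1 [  -4.4   16.2  -29.8 -106.   -15.4 -150.6]
yaw 30 th 71 ph 0 flip 0 [ 32.8 -10.3 -43.    2.2 -32.3 -94.4]
yaw 30 th 71 ph 0 flip 1 [ 32.8 -10.3 -43.    2.2 -32.3  85.6]
yaw 30 th 35 ph 8 flip 0 [ 27.9   1.5 -46.7  -7.3  -8.8 -81.1]
yaw 30 th 35 ph 8 flip 1 [ 27.9   1.5 -46.7  -7.3  -8.8  98.9]
yaw 30 th 0 ph 25 flip 0 [ -5.   18.1 -24.9 -84.4 -26.2  18.1]
yaw 30 th 0 ph 25 flip 1 [  -5.    18.1  -24.9  -84.4  -26.2 -161.9]
7.211349010467529
```

```bash
cat > s2.py <<'E'
from plan2 import *
for lean in(25,20,15):
 for yaw in(-20,-10,-3,5,12,20,28):
  for ph1 in(0,-8):
   q=np.array([45,-10,-50,25,-35,10.]);mm=[];J=[]
   for th in(71,60,50,40,30,20,10,0):
    ph=ph1
    p,Rm=target(th,ph,yaw,lean);Rm=Rm*FL;q,e=ik(p,Rm,q)
    m=np.minimum(q-LO,HI-q); mm.append(m.min() if e<.5 else -99);J.append(q)
   print("lean",lean,"yaw",yaw,"ph",ph1,np.array(mm),"j4",J[0][3],J[-1][3],"j5max %.0f"%max(j[4] for j in J),"j6 %.0f %.0f"%(J[0][5],J[-1][5]))
E
timeout 500 python3 s2.py
```

```text
lean 25 yaw -20 ph 0 [7.6 5.3 3.6 2.5 2.  2.3 3.3 5.1] j4 36.195891211881786 65.36245335741464 j5max -22 j6 -12 -24
lean 25 yaw -20 ph -8 [17.1 15.2 14.  13.4 13.4 14.2 15.6 17.8] j4 21.31636160061021 28.64222180636954 j5max -32 j6 3 6
lean 25 yaw -10 ph 0 [ 4.6  2.   0.2 -1.2 -1.9 -1.8 -0.7  1.1] j4 36.784067754269316 81.51176531678425 j5max -13 j6 -1 -22
lean 25 yaw -10 ph -8 [15.1 13.1 11.9 11.2 11.3 12.  13.6 15.8] j4 20.345507910488763 27.2267026334979 j5max -28 j6 15 19
lean 25 yaw -3 ph 0 [ 3.4  0.7 -1.3 -2.9 -3.9 -3.7 -2.3 -4.9] j4 35.6830436259687 100.3773804362821 j5max -6 j6 9 -24
lean 25 yaw -3 ph -8 [14.5 12.5 11.2 10.6 10.7 11.6 13.2 15.6] j4 18.81450617495754 24.369855436933825 j5max -26 j6 25 30
lean 25 yaw 5 ph 0 [  3.4   0.6  -1.6  -3.5  -5.  -99.  -99.  -99. ] j4 32.112770707885424 118.36658004331647 j5max 2 j6 23 -24
lean 25 yaw 5 ph -8 [14.7 12.7 11.5 11.1 11.3 12.3 14.2 16.7] j4 16.035784685813503 18.9544209246515 j5max -26 j6 38 45
lean 25 yaw 12 ph 0 [  4.7   2.   -0.1  -1.9  -3.8 -99.  -99.  -99. ] j4 26.42237430321109 69.43229235927082 j5max -0 j6 37 17
lean
[... 3297 characters left out ...]
15.1 15.  15.6 17.  19.1 21.9] j4 10.609344002836249 10.194594927664419 j5max -28 j6 54 63
lean 15 yaw 12 ph -8 [26.3 24.8 24.2 24.2 24.9 26.3 28.3 30.8] j4 3.830675333894186 3.115985501987194 j5max -42 j6 61 70
lean 15 yaw 20 ph 0 [19.5 18.  17.3 17.4 18.2 19.8 22.1 24.8] j4 6.50186807116127 4.054778883660425 j5max -29 j6 68 79
lean 15 yaw 20 ph -8 [27.1 25.7 25.1 25.2 26.  27.4 29.5 32. ] j4 2.3262813320976137 1.2790703207178309 j5max -43 j6 73 82
lean 15 yaw 28 ph 0 [22.1 20.8 20.3 20.6 21.6 23.3 25.5 28.3] j4 1.9943116786350217 -1.7036088524562312 j5max -31 j6 83 95
lean 15 yaw 28 ph -8 [28.4 27.  26.4 26.6 27.5 28.9 31.  33.6] j4 0.7171193579416204 -0.5642299927383568 j5max -44 j6 85 94
```

```bash
cat > s3.py <<'E'
from plan2 import *
np.set_printoptions(precision=1,suppress=True)
s=get_state();cur=s["tcp_pos"];Rc=E("xyz",s["eef_rot"])
L=np.array([.135/2**.5,0,.135/2**.5]);F=np.array([1,0,-1])/2**.5;U=np.array([1,0,1])/2**.5
def tool(corner,yaw,ph):
    P=E("z",yaw)*E("y",-ph);Rm=P*E("y",-25)*E("z",180)*E("x",180)
    return corner-P.apply(L)+Rm.apply([0,0,.019]),Rm
def wirep(th): return H+(E("z",psi)*E("y",th)).apply([-.015,0,-.1335])
def cornerat(th,ph,b=.013,back=.0075):
    return wirep(th)+E("z",psi).apply(E("y",-ph).apply(b*U-back*F)+np.array([0,-.004,0]))
if __name__=="__main__":
    P0=E("z",-2.4);mid=cur-Rc.apply([0,0,.019])+P0.apply(L+.015*F);print("mid",mid*1e3)
    q=s["joints"];W=[]
    yaw=18;N=8
    for k in range(1,N+1):
        y=-2.5+20.5*k/N;ph=-6*k/N;P=E("z",y)*E("y",-ph)
        W.append(("A",)+tool(mid-P.apply(.015*F),y,ph))
    for th in(71.2,66,61,56,51,46,41,36,31,26,21,16,11,6,3,0):
        W.append((th,)+tool(cornerat(th,-6),yaw,-6))
    W.append(("back",)+tool(cornerat(0,-6,.009,.016),yaw,-6))
    pp,pr=cur,Rc
    for n,p,Rm in W:
        q,e=ik(p,Rm,q);m=np.minimum(q-LO,HI-q)
        print(n,"d",(p-pp)*1e3,"rv",(Rm*pr.inv()).as_rotvec(degrees=True),"|",p*1e3,"q",q,"m %.1f"%m.min());pp,pr=p,Rm
E
python3 s3.py
```

```text
mid [578.4 119.  319.8]
A d [-1.4 -4.2  1.3] rv [0.  0.8 2.5] | [479.1 118.9 219. ] q [  48.7  -10.9  -51.3   30.7  -37.1 -161.4] m 7.0
A d [-1.2 -4.5  1.3] rv [-0.   0.7  2.6] | [477.9 114.4 220.3] q [  47.7  -11.2  -50.2   27.8  -37.3 -155.3] m 8.1
A d [-1.  -4.6  1.3] rv [-0.1  0.7  2.6] | [476.9 109.8 221.7] q [  46.6  -11.4  -48.8   24.7  -37.7 -149.1] m 9.4
A d [-0.8 -4.7  1.3] rv [-0.1  0.7  2.6] | [476.1 105.1 223. ] q [  45.3  -11.5  -47.4   21.6  -38.3 -142.8] m 10.9
A d [-0.5 -4.8  1.4] rv [-0.1  0.7  2.6] | [475.6 100.3 224.4] q [  43.9  -11.4  -45.8   18.5  -39.1 -136.4] m 12.5
A d [-0.3 -4.9  1.4] rv [-0.2  0.7  2.6] | [475.3  95.5 225.7] q [  42.4  -11.2  -44.2   15.6  -40.1 -130. ] m 14.1
A d [-0.  -4.9  1.4] rv [-0.2  0.7  2.6] | [475.3  90.5 227.1] q [  40.8  -10.9  -42.4   12.7  -41.2 -123.6] m 15.9
A d [ 0.2 -5.   1.4] rv [-0.2  0.7  2.6] | [475.6  85.6 228.5] q [  39.   -10.4  -40.6   10.   -42.4 -117.4] m 17.6
71.2 d [ -5.8  -2.8 -11.3] rv [0. 0. 0.] | [469.8  82.8 217.3] q [  39.3  -10.6  -42.5   10.4  -40.8 -118.1] m 15.8
66 d [  3.1  -0.2 -11.8] rv [0. 0. 0.]
[... 1048 characters left out ...]
 -43.4   10.6  -24.9 -112.8] m 14.9
16 d [10.6 -0.7 -4.9] rv [0. 0. 0.] | [549.6  77.2 121.9] q [  30.9    5.   -42.4   10.2  -24.3 -111.6] m 15.8
11 d [11.  -0.8 -4. ] rv [0. 0. 0.] | [560.6  76.4 117.9] q [  30.1    6.4  -41.3    9.6  -24.  -110.3] m 17.0
6 d [11.3 -0.8 -3. ] rv [0. 0. 0.] | [571.9  75.6 114.9] q [  29.2    7.7  -40.     9.   -23.9 -108.9] m 18.3
3 d [ 6.9 -0.5 -1.3] rv [0. 0. 0.] | [578.8  75.2 113.6] q [  28.8    8.5  -39.1    8.6  -24.  -108.1] m 19.2
0 d [ 6.9 -0.5 -1. ] rv [0. 0. 0.] | [585.7  74.7 112.6] q [  28.3    9.2  -38.2    8.2  -24.1 -107.2] m 20.1
back d [-8.4  0.6  4.1] rv [0. 0. 0.] | [577.3  75.3 116.7] q [  28.9    8.1  -39.     8.5  -24.4 -108.1] m 19.3
```

>>> {"op": "move_arm", "data": {
  "commands": [
    [-1.4, -4.2, 1.3, 0, 0.8, 2.56, 0],
    [-1.2, -4.5, 1.3, 0, 0.75, 2.56, 0],
    [-1, -4.6, 1.3, -0.1, 0.75, 2.56, 0],
    [-0.8, -4.7, 1.3, -0.1, 0.75, 2.56, 0],
    [-0.5, -4.8, 1.4, -0.1, 0.75, 2.56, 0],
    [-0.3, -4.9, 1.4, -0.2, 0.75, 2.56, 0],
    [0, -4.9, 1.4, -0.2, 0.7, 2.56, 0],
    [0.2, -5, 1.4, -0.2, 0.7, 2.56, 0],
    [0, 0, 0, 0, 0, 0, 0],
    [0, 0, 0, 0, 0, 0, 0]
  ]
}}

```text
time_s: 10.85
tcp_pos: [0.4756, 0.0854, 0.2285]
eef_rot: [-179.9, 19.0, -162.0]
contact_force: [-0.1, 0.2, -1.0]
gripper_width: 0.0155
```

>>> {"op": "move_arm", "data": {
  "commands": [
    [-3, -1.4, -5.6, 0, 0, 0, 0],
    [-3, -1.4, -5.6, 0, 0, 0, 0],
    [1.5, -0.1, -6, 0, 0, 0, 0],
    [1.6, -0.1, -6, 0, 0, 0, 0],
    [2, -0.1, -5.5, 0, 0, 0, 0],
    [2, -0.2, -5.5, 0, 0, 0, 0],
    [2.5, -0.1, -5.3, 0, 0, 0, 0],
    [2.5, -0.2, -5.3, 0, 0, 0, 0],
    [2.9, -0.2, -5.1, 0, 0, 0, 0],
    [3, -0.2, -5, 0, 0, 0, 0],
    [0, 0, 0, 0, 0, 0, 0]
  ]
}}

```text
time_s: 11.95
tcp_pos: [0.4878, 0.0814, 0.1728]
eef_rot: [-179.8, 18.9, -161.9]
contact_force: [2.0, 0.6, -0.2]
gripper_width: 0.0159
```

```bash
cat > look.py <<'E'
from h import *
import sys
s=get_state();print(s["tcp_pos"],s["eef_rot"],s["joints"],s["contact_force"])
cs={"s":s}
for n in("top","scene"):
    c=capture(n);cs[n]={k:np.array(v) for k,v in c.items()}
pickle.dump(cs,open(sys.argv[1]+".pkl","wb"))
def cr(n,w,h,k,p):
    c=cs[n];u,v=proj(c,p);x,y=int(u-w/2),int(v-h/2);print(n,x,y,k);return cv2.resize(c["frame"][y:y+h,x:x+w],None,fx=k,fy=k,interpolation=cv2.INTER_CUBIC)
p=np.array([float(a) for a in sys.argv[2:5]])
cv2.imwrite(f"pics/{sys.argv[1]}.png",np.hstack([cr("top",66,96,6,p),cr("scene",66,96,6,p)]))
E
python3 look.py p3 .60 .11 .28
```

```text
[0.4877769  0.08136607 0.17279911] [-179.84120268   18.93443719 -161.91256992] [  37.02522021   -5.53529748  -45.30418737   11.48347401  -32.82879902
 -117.67341872] [ 1.9545982   0.64719175 -0.20216052]
top 153 131 6
scene 132 130 6
```

View pics/p3.png

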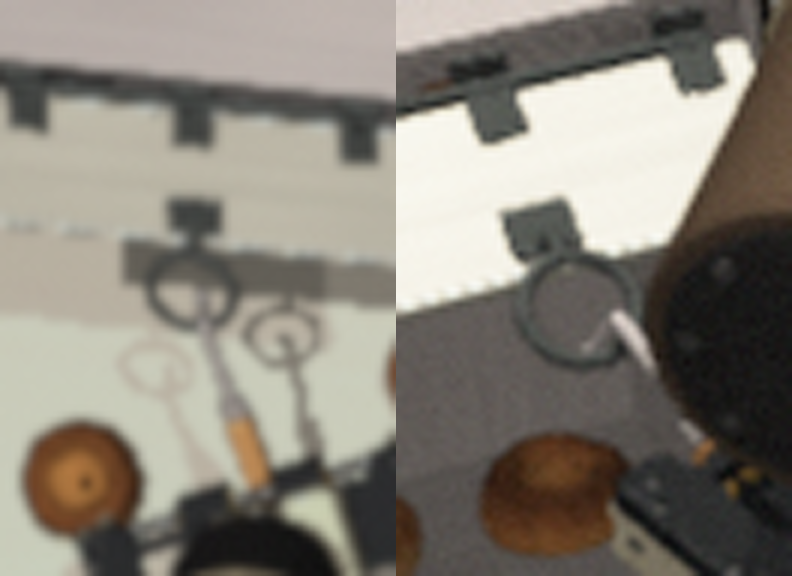

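The flap is following and the hook is still in the ring, with the corner at about (615,315) in the scene view. I'll carry on with the swing.

>>> {"op": "move_arm", "data": {
  "commands": [
    [3.3, -0.2, -4.8, 0, 0, 0, 0],
    [3.4, -0.3, -4.8, 0, 0, 0, 0],
    [3.7, -0.2, -4.5, 0, 0, 0, 0],
    [3.8, -0.3, -4.5, 0, 0, 0, 0],
    [4.1, -0.3, -4.2, 0, 0, 0, 0],
    [4.2, -0.3, -4.1, 0, 0, 0, 0],
    [4.5, -0.3, -3.8, 0, 0, 0, 0],
    [4.5, -0.3, -3.7, 0, 0, 0, 0],
    [4.8, -0.3, -3.4, 0, 0, 0, 0],
    [4.8, -0.4, -3.3, 0, 0, 0, 0],
    [5, -0.3, -3, 0, 0, 0, 0],
    [5.1, -0.4, -2.8, 0, 0, 0, 0],
    [5.3, -0.3, -2.5, 0, 0, 0, 0],
    [5.3, -0.4, -2.4, 0, 0, 0, 0],
    [5.5, -0.4, -2, 0, 0, 0, 0],
    [5.5, -0.4, -2, 0, 0, 0, 0],
    [0, 0, 0, 0, 0, 0, 0]
  ]
}}

```text
time_s: 13.75
tcp_pos: [0.5607, 0.0762, 0.1171]
eef_rot: [-179.9, 18.9, -161.9]
contact_force: [1.1, 0.6, -1.7]
gripper_width: 0.016
```

>>> {"op": "move_arm", "data": {
  "commands": [
    [5.6, -0.4, -1.5, 0, 0, 0, 0],
    [5.6, -0.4, -1.5, 0, 0, 0, 0],
    [3.5, -0.2, -0.7, 0, 0, 0, 0],
    [3.5, -0.3, -0.6, 0, 0, 0, 0],
    [0, 0, 0, 0, 0, 0, 0]
  ]
}}

```text
time_s: 14.25
tcp_pos: [0.5788, 0.075, 0.1132]
eef_rot: [-179.9, 19.0, -161.9]
contact_force: [0.1, 0.5, -1.3]
gripper_width: 0.0157
```

```bash
python3 look.py p4 .67 .11 .22
```

```text
[0.57883963 0.07498041 0.1131574 ] [-179.85767291   18.96143791 -161.92283118] [  28.81241313    8.50776384  -39.2399381     8.94688379  -23.88334016
 -108.35841046] [ 0.09006168  0.53179654 -1.26118507]
top 157 114 6
scene 122 139 6
```

View pics/p4.png

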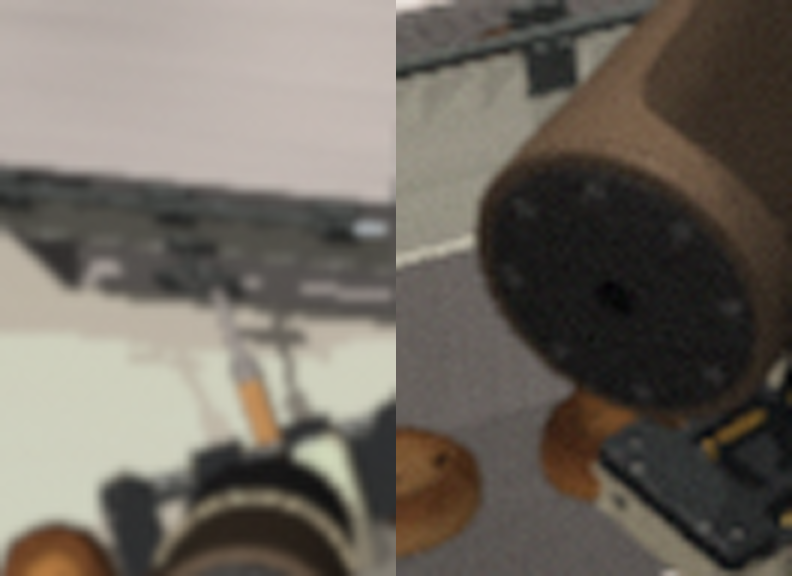

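The flap is nearly vertical now. In the scene view the wrist hides the hook. I'll finish with gentle pushes and watch the force.

>>> {"op": "move_arm", "data": {
  "commands": [
    [2, -0.1, -0.3, 0, 0, 0, 0],
    [2, -0.1, -0.3, 0, 0, 0, 0],
    [2, -0.1, -0.3, 0, 0, 0, 0],
    [1, 0, 0, 0, 0, 0, 0],
    [0, 0, 0, 0, 0, 0, 0]
  ]
}}

```text
time_s: 14.85
tcp_pos: [0.5856, 0.0748, 0.1125]
eef_rot: [-179.9, 19.0, -161.9]
contact_force: [0.1, 0.6, 0.1]
gripper_width: 0.0161
```

>>> {"op": "move_arm", "data": {
  "commands": [
    [1, 0, 0, 0, 0, 0, 0],
    [1, 0, 0, 0, 0, 0, 0],
    [0, 0, 0, 0, 0, 0, 0]
  ]
}}

```text
time_s: 15.15
tcp_pos: [0.587, 0.0746, 0.1122]
eef_rot: [-179.9, 18.9, -161.9]
contact_force: [-6.0, -0.4, 1.1]
gripper_width: 0.0154
```

>>> {"op": "move_arm", "data": {
  "commands": [
    [1, 0, 0, 0, 0, 0, 0],
    [1, 0, 0, 0, 0, 0, 0],
    [0, 0, 0, 0, 0, 0, 0]
  ]
}}

```text
time_s: 15.45
tcp_pos: [0.5888, 0.0746, 0.1121]
eef_rot: [-179.8, 18.9, -161.9]
contact_force: [-5.4, 2.1, 0.1]
gripper_width: 0.0159
```

Run:
```python
from s3 import *
P=E("z",18.1)*E("y",6.05);Zc=E("z",psi)
g=cur-Rc.apply([0,0,.019]);corner=g+P.apply(L)
w=wirep(0);rel=Zc.inv().apply(corner-w);print("corner rel wire (cab) mm",rel*1e3, "eye z .225, b from z:",)
f=E("y",6.05).apply(F);u=E("y",6.05).apply(U);b=(rel[2]+.0075*f[2])/u[2]
xc=(-.0075*f+b*u)[0];print("b",b*1e3,"corner x by contact",xc*1e3,"vs measured",rel[0]*1e3)
for d in (np.zeros(3),[-6,0,6],[-7,0,5],[-8,0,4],[-8,0,2],[-9,0,2],[-10,0,0]):
    d=np.array(d)/1e3
    for xx in (xc,rel[0]):
        c=np.array([xx,rel[1],rel[2]])+d;c[2]-=.0235
        ff=Zc.inv().apply(P.apply(F))
        print(d*1e3,"corner x",c[0]*1e3,"tip x",(c+.03*ff)[0]*1e3,"mid dist",np.linalg.norm(c+.015*ff)*1e3)
```

```text
corner rel wire (cab) mm [ 8.5 -3.6 13.4] eye z .225, b from z:
b 12.041646559940821 corner x by contact 4.6499118007312035 vs measured 8.467504486794477
[0. 0. 0.] corner x 4.6499118007312035 tip x 22.123555139317002 mid dist 25.55047994203257
[0. 0. 0.] corner x 8.467504486794477 tip x 25.941147825380277 mid dist 27.74186783105596
[-6.  0.  6.] corner x -1.350088199268797 tip x 16.123555139317 mid dist 17.407822928375488
[-6.  0.  6.] corner x 2.4675044867944766 tip x 19.941147825380277 mid dist 19.339219021472523
[-7.  0.  5.] corner x -2.350088199268797 tip x 15.123555139317002 mid dist 17.93835238400305
[-7.  0.  5.] corner x 1.4675044867944769 tip x 18.941147825380277 mid dist 19.624535513875248
[-8.  0.  4.] corner x -3.350088199268797 tip x 14.123555139317002 mid dist 18.56169909786441
[-8.  0.  4.] corner x 0.46750448679447676 tip x 17.941147825380277 mid dist 20.005984002548253
[-8.  0.  2.] corner x -3.350088199268797 tip x 14.123555139317002 mid dist 20.483846845105578
[-8.  0.  2.] corner x 0.46750448679447676 tip x 17.941147825380277 mid dist 21.80116290669601
[-9.  0.  2.] corner x -4.3500881992687965 tip x 13.123555139317002 mid dist 20.243875978519863
[-9.  0.  2.] corner x -0.5324955132055224 tip x 16.941147825380273 mid dist 21.398178702219575
[-10.   0.   0.] corner x -5.350088199268797 tip x 12.123555139317002 mid dist 22.024812277695506
[-10.   0.   0.] corner x -1.5324955132055234 tip x 15.941147825380273 mid dist 22.92432567457612
```

Backing the finger about 17 mm along its own axis keeps it in the eye and clear of the wire, and puts the corner in front of the ring plane. I'll do that and hold.

>>> {"op": "move_arm", "data": {
  "commands": [
    [-2, 0, 2, 0, 0, 0, 0],
    [-2, 0, 2, 0, 0, 0, 0],
    [-2, 0, 2, 0, 0, 0, 0],
    [-2, 0, 2, 0, 0, 0, 0],
    [0, 0, 0, 0, 0, 0, 0],
    [0, 0, 0, 0, 0, 0, 0],
    [-2, 0, 2, 0, 0, 0, 0],
    [-2, 0, 2, 0, 0, 0, 0],
    [0, 0, 0, 0, 0, 0, 0],
    [0, 0, 0, 0, 0, 0, 0],
    [0, 0, 0, 0, 0, 0, 0]
  ]
}}

```text
time_s: 16.55
tcp_pos: [0.5775, 0.0748, 0.1245]
eef_rot: [-179.9, 19.0, -161.9]
contact_force: [-0.1, 0.1, -0.7]
gripper_width: 0.016
```

```bash
python3 look.py p5 .67 .15 .24
python3 - <<'E'
from h import *
cs=pickle.load(open("p5.pkl","rb"));H=np.array([.6895,.1085,.335]);Z=R.from_euler("z",-4,degrees=True)
for n in("top","scene"):
  for th in (0,5,10):
    Q=Z*R.from_euler("y",th,degrees=True)
    print(n,th,"edgeL",proj(cs[n],H+Q.apply([-.0025,.116,-.088])),"eye",proj(cs[n],H+Q.apply([-.015,0,-.11])),"wire",proj(cs[n],H+Q.apply([-.015,0,-.137])))
E
```

```text
[0.57752733 0.07478755 0.12446411] [-179.86034106   18.98047793 -161.90403555] [  28.9080264     7.47730357  -38.40903145    8.40367593  -25.71243204
 -107.82029603] [-0.10255831  0.08802403 -0.67467643]
top 144 112 6
scene 107 137 6
top 0 edgeL [156.25293237 152.66161673] eye [190.31090188 160.79467831] wire [191.57029075 162.38601857]
top 5 edgeL [155.91952521 154.79239965] eye [189.89936417 163.36160611] wire [191.08490736 165.54961152]
top 10 edgeL [155.53929687 156.86356739] eye [189.45267761 165.84032161] wire [190.55610559 168.61662215]
scene 0 edgeL [107.8920273  187.64739468] eye [154.50517196 185.14381077] wire [155.55243257 193.92553778]
scene 5 edgeL [108.77209494 188.8193218 ] eye [155.7851221  186.18445096] wire [157.15411372 195.38339621]
scene 10 edgeL [109.61138099 189.75946199] eye [157.02237664 186.93246473] wire [158.71201916 196.49255115]
```

View pics/p5.png

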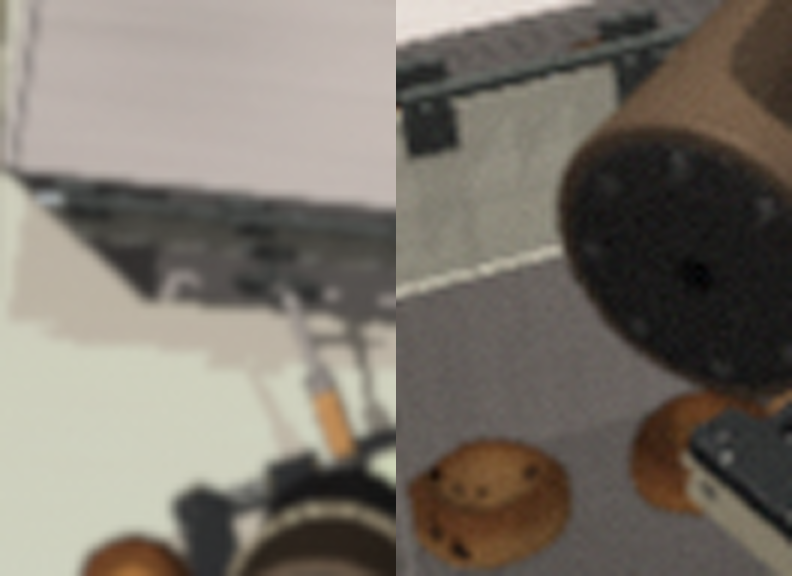

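The flap's lower left corner appears at native pixel (107.7,186.7). The prediction for fully shut is (107.9,187.6), so the flap is shut with the hook still in the eye. Next I'll withdraw along the finger axis.

>>> {"op": "move_arm", "data": {
  "commands": [
    [-1.8, -0.6, 2.3, 0, 0, 0, 0],
    [-1.8, -0.6, 2.3, 0, 0, 0, 0],
    [-1.8, -0.6, 2.3, 0, 0, 0, 0],
    [-1.8, -0.6, 2.3, 0, 0, 0, 0],
    [-1.8, -0.6, 2.3, 0, 0, 0, 0],
    [-1.8, -0.6, 2.3, 0, 0, 0, 0],
    [-1.8, -0.6, 2.3, 0, 0, 0, 0],
    [-1.8, -0.6, 2.3, 0, 0, 0, 0],
    [-1.8, -0.6, 2.3, 0, 0, 0, 0],
    [-1.8, -0.6, 2.3, 0, 0, 0, 0],
    [-1.8, -0.6, 2.3, 0, 0, 0, 0],
    [-1.8, -0.6, 2.3, 0, 0, 0, 0],
    [-1.8, -0.6, 2.3, 0, 0, 0, 0],
    [-1.8, -0.6, 2.3, 0, 0, 0, 0],
    [-1.8, -0.6, 2.3, 0, 0, 0, 0],
    [-3, -1, 2, 0, 0, 0, 0]
  ]
}}

```text
time_s: 18.25
tcp_pos: [0.5474, 0.0647, 0.1612]
eef_rot: [-179.9, 19.0, -161.9]
contact_force: [-0.1, 0.2, -1.0]
gripper_width: 0.0159
```

Run:
```python
from s3 import *
q=s["joints"];print(cur,s["eef_rot"],s["contact_force"],q)
T=np.array([.4406,-.1575,.258]);q0=None
Rt=E("xyz",[-180,25.05,177.55])
rv=(Rt*Rc.inv()).as_rotvec(degrees=True);print("rv",rv,"d",(T-cur)*1e3)
for k in(0,.25,.5,.75,1):
    p=cur+[-.06,0,0] if k==0 else cur+np.array([-.06,0,0])*(1-k)+(T-cur)*k
    q,e=ik(p,R.from_rotvec(rv*k,degrees=True)*Rc,q);print(p,q,e,np.minimum(q-LO,HI-q).min())
```

```text
[0.5 0.1 0.2] [-179.9   19.  -161.9] [-0.1  0.2 -1. ] [  29.8    1.7  -38.8    7.6  -31.2 -107.6]
rv [  1.   -6.  -20.5] d [-106.8 -222.2   96.8]
[0.5 0.1 0.2] [  34.7   -4.9  -46.3   10.7  -30.9 -115. ] 2.136596308206868e-13 11.99503645437455
[0.5 0.  0.2] [  29.8   -9.5  -47.    11.1  -33.4 -115.1] 3.5531308180379766e-13 11.312011772046247
[ 0.5 -0.   0.2] [  23.8  -13.2  -46.4   10.6  -36.1 -113.4] 1.1291925808091626e-12 11.883277709723913
[ 0.5 -0.1  0.2] [  16.6  -15.7  -44.7    9.2  -38.5 -110. ] 1.2298834716139616e-12 13.628673622391318
[ 0.4 -0.2  0.3] [   8.5  -16.9  -41.8    7.1  -40.6 -105.3] 7.324515789122321e-13 16.454880324918676
```

>>> {"op": "move_arm", "data": {
  "commands": [
    [-10, 0, 10, 0, 0, 0, 0],
    [-10, 0, 12, 0, 0, 0, 0],
    [-10, 0, 12, 0, 0, 0, 0],
    [-10, 0, 12, 0, 0, 0, 0],
    [-10, 0, 12, 0, 0, 0, 0],
    [-10, 0, 12, 0, 0, 0, 0],
    [-3.3, -16, 2, 0.07, -0.43, -1.46, 0],
    [-3.3, -16, 2, 0.07, -0.43, -1.46, 0],
    [-3.3, -16, 2, 0.07, -0.43, -1.46, 0],
    [-3.3, -16, 2, 0.07, -0.43, -1.46, 0],
    [-3.3, -16, 2, 0.07, -0.43, -1.46, 0],
    [-3.3, -16, 2, 0.07, -0.43, -1.46, 0],
    [-3.3, -16, 2, 0.07, -0.43, -1.46, 0],
    [-3.3, -16, 2, 0.07, -0.43, -1.46, 0],
    [-3.3, -16, 2, 0.07, -0.43, -1.46, 0],
    [-3.3, -16, 2, 0.07, -0.43, -1.46, 0],
    [-3.4, -16, 2, 0.07, -0.43, -1.46, 0],
    [-3.4, -16, 2, 0.07, -0.43, -1.46, 0],
    [-3.4, -16, 2, 0.07, -0.43, -1.46, 0],
    [-3.4, -14, 1, 0.07, -0.43, -1.46, 0]
  ]
}}

```text
time_s: 20.25
tcp_pos: [0.4403, -0.1589, 0.258]
eef_rot: [180.0, 25.1, 177.4]
contact_force: [0.2, 0.9, -0.3]
gripper_width: 0.0159
```

Run:
```python
from h import *
s=get_state();print(s["tcp_pos"],s["eef_rot"],s["contact_force"])
cs={"s":s}
for n in("top","scene","wrist"):
    c=capture(n);cs[n]={k:np.array(v) for k,v in c.items()}
pickle.dump(cs,open("p6.pkl","wb"))
t=cs["top"]["frame"];a=cv2.resize(t[130:258,140:300],(400,320),interpolation=cv2.INTER_CUBIC)
b=cv2.resize(cs["scene"]["frame"][85:285,40:290],(400,320),interpolation=cv2.INTER_CUBIC)
w=cv2.resize(cs["wrist"]["frame"][40:250,175:345],(320,395)[::1],interpolation=cv2.INTER_CUBIC)
o=np.zeros((600,800,3),np.uint8);o[:320,:400]=a;o[:320,400:]=b
w=cv2.resize(cs["wrist"]["frame"][50:240,150:360],(309,280),interpolation=cv2.INTER_CUBIC);o[320:600,:309]=w
cv2.imwrite("pics/p6.png",o)
```

```text
[ 0.44025757 -0.1589139   0.25796975] [179.98777641  25.06029663 177.40528234] [ 0.21114874  0.91669488 -0.27794262]
```

View pics/p6.png

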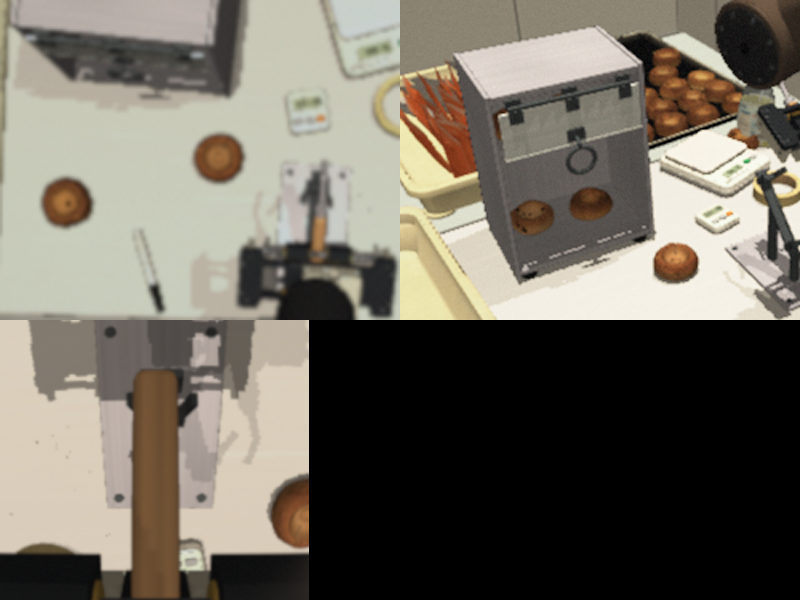

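The flap is clearly shut, with the ring hanging at (581,158). The pole is held over its rest. I'll check whether the pole slipped in the grip.

Run:
```python
from h import *
np.set_printoptions(precision=4,suppress=True)
cs=pickle.load(open("p6.pkl","rb"));s=cs["s"];Rc=R.from_euler("xyz",s["eef_rot"],degrees=True)
g=s["tcp_pos"]-Rc.apply([0,0,.019]);print("grip",g)
for sl in(-5,0,5):
    P=R.from_euler("z",-2.5,degrees=True)*R.from_euler("y",sl,degrees=True)
    pts={"tip":P.apply([.0955+.0248,0,.0955-.0248]),"low":P.apply([-.0686,0,-.0516]),"handletop":P.apply([.0445,0,.0615])}
    for k,p in pts.items():
        u=proj(cs["top"],g+p);v=proj(cs["scene"],g+p)
        print(sl,k,"top",u,"panel",(u-[140,130])*2.5,"scene",v)
f=cs["scene"]["frame"]; cv2.imwrite("pics/p7.png",cv2.resize(f[60:240,230:400],(680,720)[0:2] and (566,600),interpolation=cv2.INTER_CUBIC))
# wrist low-end prediction
M=cs["wrist"]["tool_from_camera"];K=cs["wrist"]["camera_matrix"]
for sl in(-5,0,5):
    P=R.from_euler("z",-2.5,degrees=True)*R.from_euler("y",sl,degrees=True)
    t=Rc.inv().apply(g+P.apply([-.0686,0,-.0516])-s["tcp_pos"]);c=np.linalg.inv(M)@np.r_[t,1];d=np.array([c[0],-c[1]]);th=np.arctan2(np.linalg.norm(d),-c[2]);uv=np.array([K[0][2],K[1][2]])+d/np.linalg.norm(d)*th*K[0][0]
    print(sl,"wrist panel",(uv-[150,50])*309/210+[0,320])
```

```text
grip [ 0.4322 -0.1586  0.2752]
-5 tip top [268.7522 194.959 ] panel [321.8805 162.3974] scene [268.6537 131.0489]
-5 low top [263.9395 251.622 ] panel [309.8487 304.055 ] scene [308.4145 208.241 ]
-5 handletop top [266.9655 219.2042] panel [317.4138 223.0106] scene [285.4972 147.5093]
0 tip top [268.7966 193.278 ] panel [321.9916 158.1951] scene [267.1544 133.7609]
0 low top [263.8729 253.0692] panel [309.6822 307.673 ] scene [309.7627 207.1697]
0 handletop top [267.0566 217.5215] panel [317.6415 218.8038] scene [284.1439 147.9891]
5 tip top [268.8153 191.9343] panel [322.0382 154.8358] scene [265.8713 136.7445]
5 low top [263.8187 254.3767] panel [309.5466 310.9418] scene [311.0008 205.8514]
5 handletop top [267.1357 215.9682] panel [317.8391 214.9204] scene [282.8766 148.6835]
-5 wrist panel [155.3888 378.6618]
0 wrist panel [155.3784 371.7025]
5 wrist panel [155.3699 365.8827]
```

The observed tip at (322,158) and handle end at (155,370) match the no-slip prediction. I'll lower the pole into the forks.

>>> {"op": "move_arm", "data": {
  "commands": [
    [0, 1, -10, 0, 0, 0, 0],
    [0, 0, -14, 0, 0, 0, 0],
    [0, 0, -14, 0, 0, 0, 0],
    [0, 0, -14, 0, 0, 0, 0],
    [0, 0, -14, 0, 0, 0, 0],
    [0, 0, -13, 0, 0, 0, 0],
    [0, 0, -6, 0, 0, 0, 0],
    [4, 0, -4, 0, 0, 0, 0],
    [5, 0, -5, 0, 0, 0, 0],
    [5, 0, -5, 0, 0, 0, 0],
    [5, 0, -5, 0, 0, 0, 0],
    [5, 0, -5, 0, 0, 0, 0],
    [5, 0, -5, 0, 0, 0, 0],
    [4, 0, -4, 0, 0, 0, 0],
    [4, 0, -4, 0, 0, 0, 0],
    [3, 0, -3, 0, 0, 0, 0],
    [3, 0, -3, 0, 0, 0, 0],
    [3, 0, -3, 0, 0, 0, 0]
  ]
}}

```text
time_s: 22.2
tcp_pos: [0.4872, -0.1562, 0.1268]
eef_rot: [180.0, 25.1, 177.6]
contact_force: [-0.3, -0.5, -1.1]
gripper_width: 0.0158
```

>>> {"op": "move_arm", "data": {
  "commands": [
    [2, 0, -2, 0, 0, 0, 0],
    [1, 0, -1, 0, 0, 0, 0],
    [1, 0, -1, 0, 0, 0, 0],
    [0, 0, 0, 0, 0, 0, 0],
    [0, 0, 0, 0, 0, 0, 0]
  ]
}}

```text
time_s: 22.7
tcp_pos: [0.4907, -0.1563, 0.1231]
eef_rot: [180.0, 25.0, 177.6]
contact_force: [-2.0, -0.3, 2.5]
gripper_width: 0.0156
```

The pole is seated with a light contact force, at the same pose where I grasped it. I'll release and retreat along the tool axis.

>>> {"op": "move_arm", "data": {
  "commands": [
    [0, 0, 0, 0, 0, 0, 30],
    [0, 0, 0, 0, 0, 0, 50],
    [0, 0, 0, 0, 0, 0, 60],
    [0, 0, 0, 0, 0, 0, 60],
    [0, 0, 0, 0, 0, 0, 60],
    [-2.1, 0, 4.5, 0, 0, 0, 60],
    [-4.2, 0, 9, 0, 0, 0, 60],
    [-5, 0, 11, 0, 0, 0, 60],
    [-5, 0, 11, 0, 0, 0, 60],
    [-5, 0, 11, 0, 0, 0, 60],
    [-5, 0, 11, 0, 0, 0, 60],
    [-5, 0, 11, 0, 0, 0, 60],
    [-5, 0, 11, 0, 0, 0, 60],
    [-5, 0, 11, 0, 0, 0, 60],
    [-5, 0, 11, 0, 0, 0, 60],
    [-5, 0, 11, 0, 0, 0, 60],
    [-5, 0, 11, 0, 0, 0, 60],
    [-5, 0, 11, 0, 0, 0, 60],
    [-5, 0, 11, 0, 0, 0, 60],
    [-5, 0, 11, 0, 0, 0, 60]
  ]
}}

```text
time_s: 24.7
tcp_pos: [0.419, -0.1561, 0.2802]
eef_rot: [179.9, 25.1, 177.6]
contact_force: [0.3, 0.7, -0.5]
gripper_width: 0.0526
```

>>> {"op": "move_arm", "data": {
  "commands": [
    [0, -15, 5, 0, 0, 0, 60],
    [0, -20, 5, 0, 0, 0, 60],
    [0, -20, 5, 0, 0, 0, 60],
    [0, -20, 5, 0, 0, 0, 60],
    [0, -20, 5, 0, 0, 0, 60],
    [0, -20, 0, 0, 0, 0, 60],
    [0, -20, 0, 0, 0, 0, 60],
    [0, -20, 0, 0, 0, 0, 60],
    [0, -20, 0, 0, 0, 0, 60],
    [0, 0, 0, 0, 0, 0, 60],
    [0, 0, 0, 0, 0, 0, 60]
  ]
}}

```text
time_s: 25.8
tcp_pos: [0.4193, -0.3313, 0.3043]
eef_rot: [179.9, 25.0, 177.5]
contact_force: [0.2, 0.3, -0.3]
gripper_width: 0.0525
```

Run:
```python
from h import *
s=get_state();print(s["time_s"],s["tcp_pos"],s["contact_force"])
old=pickle.load(open("c0.pkl","rb"));t=capture("top");sc=capture("scene")
z=lambda f:cv2.resize(f[130:258,140:300],(400,320),interpolation=cv2.INTER_CUBIC)
o=np.vstack([np.hstack([z(old["top"]["frame"]),z(t["frame"])]),cv2.resize(sc["frame"][90:265,60:498],(800,320))[:280]])
cv2.imwrite("pics/p8.png",o)
```

```text
25.8 [ 0.41929223 -0.33132131  0.30430518] [ 0.16262944  0.25206674 -0.34123493]
```

View pics/p8.png

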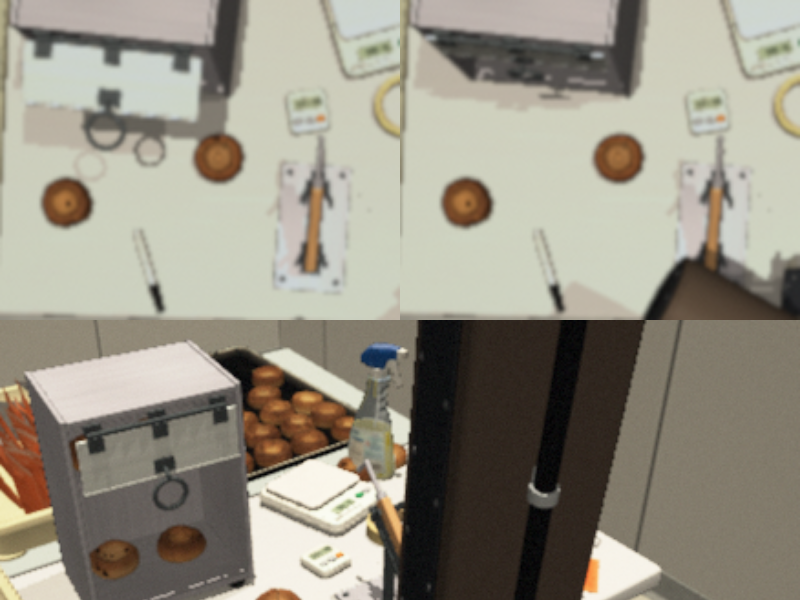

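The before and after views match. The pole lies in both forks with its tip at (720,140) against (320,140) before. The flap is shut, and the cakes, marker and timer haven't moved. I'm handing in.

```bash
python3 -c "
from plant import *
print(close_job())"
```

```text
the job is handed in; nothing more can be done
None
```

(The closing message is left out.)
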